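# Set up a console for its gap and straightness check

### The job

Set this console up for its final inspection. Open the gauge case's lid right back onto its stop, then slide every gauge that is in the case blade-first into its own gap under the console's front edge (any gap will do), flat on the bench, until the handle meets the console, and lay the straightedge flat and flush along the middle of the console's right-hand end, the one away from the case. When all the gauges are in, shut the emptied case's lid again; leave the set-up standing like that and leave the screwdriver, the bin and the jar alone.

Things in the scene. Friction and masses are not known exactly. Their poses are not given: they have to be found in the camera images.
- case_lid (a joint): hinge of the gauge case's lid, rad: 0 shut, 1.8 open on its stop (leaning back past upright). It falls shut below about 1.2 and falls open beyond that.
- case: grey steel gauge case with blue lid, a tray 150 x 256 mm, fixed; origin under its centre; x from its front edge to its hinged edge, y along the hinge. Floor 4 mm thick, walls 4 thick, 12 high; with the lid shut 50 high. Gauges lie inside, x along the case's x, in up to four places at y = -75, -25, 25, 75 mm.
- lid_handle (a point): middle of the round handle bar on the lid (10 mm thick, 90 mm long, parallel to the hinge, its axis 36 mm above the lid's top, standing on two posts at its ends, 15 mm in from the lid's front edge); moves with the lid. Shut: 86 mm above the bench, 135 mm before the hinge line.
- lid_hinge (a point): middle of the lid's hinge line, 12 mm above the bench; the axis lies along the case's y and does not move
- console: beige console, fixed; origin on the bench under its centre; x from front (robot side) to back, y to its left end. Lower body 120 (x) x 276 mm (y), top at 55; narrower open bin above to 100, set back 30 from the front and 23 from the ends. Stands on five dark pads 8 mm high that project 12 mm before the front; between them four gaps 36 wide, 8 high, 60 apart, open at the back.
- gap1 (a point): middle of gap 1 of 4 (counted from the console's right end, -y) at bench level in the plane of the console's front face; same axes as the console; a blade goes in along +x
- gap2 (a point): middle of gap 2 of 4 (counted from the console's right end, -y) at bench level in the plane of the console's front face; same axes as the console; a blade goes in along +x
- gap3 (a point): middle of gap 3 of 4 (counted from the console's right end, -y) at bench level in the plane of the console's front face; same axes as the console; a blade goes in along +x
- gap4 (a point): middle of gap 4 of 4 (counted from the console's right end, -y) at bench level in the plane of the console's front face; same axes as the console; a blade goes in along +x
- console_end (a point): middle of the console's right-hand end face (the end away from the gauge case), at bench level; same axes as the console; the face is the plane y = 0, 120 mm long along x, its lower body from 8 to 55 mm height (pad flush below)
- gauge1: gap gauge, 0.12 kg (may be absent), all alike: flat steel strip 110 x 28 mm, 4 mm thick, on whose rear half stands a black block handle 55 mm long, 16 wide, top 34 above the underside. Origin on the underside below the handle's front face; x points to the blade's tip 55 mm ahead, the handle reaches 55 mm back. When home, the handle's front meets the console's front face.
- gauge2: gap gauge, 0.12 kg (may be absent), all alike: flat steel strip 110 x 28 mm, 4 mm thick, on whose rear half stands a black block handle 55 mm long, 16 wide, top 34 above the underside. Origin on the underside below the handle's front face; x points to the blade's tip 55 mm ahead, the handle reaches 55 mm back. When home, the handle's front meets the console's front face.
- gauge3: gap gauge, 0.12 kg (may be absent), all alike: flat steel strip 110 x 28 mm, 4 mm thick, on whose rear half stands a black block handle 55 mm long, 16 wide, top 34 above the underside. Origin on the underside below the handle's front face; x points to the blade's tip 55 mm ahead, the handle reaches 55 mm back. When home, the handle's front meets the console's front face.
- gauge4: gap gauge, 0.12 kg (may be absent), all alike: flat steel strip 110 x 28 mm, 4 mm thick, on whose rear half stands a black block handle 55 mm long, 16 wide, top 34 above the underside. Origin on the underside below the handle's front face; x points to the blade's tip 55 mm ahead, the handle reaches 55 mm back. When home, the handle's front meets the console's front face.
- straightedge: steel straightedge lying flat on the bench, 150 mm long (x), 40 mm wide (y), 10 mm thick, with a black grip block in the middle, 24 mm (x) by 16 mm (y), its top at 40 mm; both long edges are alike; 0.4 kg; origin under its centre
- screwdriver: screwdriver lying on the bench behind the console, to be left alone
- parts_bin: blue parts bin, 100 x 140 x 60 mm, to be left alone
- jar: jar 66 mm thick, 70 mm high, to be left alone
There are look-alikes about, which are no part of the job. What is shaped like the straightedge but blue is not meant.

How it is judged:
By the outcome, as a careful person would: the job done as asked, in the order asked, and still so for the second after the job is handed in, with the robot touching nothing.
Of gauge1, gauge2, gauge3, gauge4 only 2 to 4 are there at a start; the rules pass over those that are not, and their reading is None.
At some moment in a run one of straightedge may be knocked a few centimetres aside while the robot is not near it.
Once in a run the grip may slacken for a moment while it holds something.
It also fails if it takes over 210 s, if anything falls off the work surface, if the arm or the gripper's body presses on something with over 40 N, if the wrist force passes 120 N, or if a joint passes its speed limit or range.

### The arm

A 7-joint arm with a two-finger parallel gripper is mounted at the origin on the work surface. World frame = base frame: x ahead of the robot, y to its left, z up, the work surface at z = 0. Lengths are in m, angles in rad, forces in N, time in s.
With the tool pointing down it reaches from about 0.375 to 0.925 m from the base axis. Payload 3.1 kg.
Tool frame: the origin (TCP) lies between the finger pads; the fingertips stand 11 mm ahead of it and the grasp point (between the pads) lies 8 mm behind it; z points along the fingers, y is the line along which they close (so a half turn about z gives the same grasp; the last joint's range is limited). The gripper opens to 85 mm and grips with 20 to 120 N. Pads are 22 mm wide; open, the fingers measure 114 mm over their backs; the gripper's body (76 mm by 85 mm) begins 54 mm behind the grasp point. The pads swing forward as they close: fully open they stand 13 mm farther back than shut.
Start: joints at [-0.098, 0.383, 0.044, 1.598, -0.018, 1.161, -0.05], TCP at [0.65, 0, 0.242] pointing down, gripper open.
Joint ranges: [-2.61, 2.61], [-0.41, 2.15], [-1.48, 1.57], [0, 2.5], [-1.57, 4.71], [0.05, 1.97], [-2.85, 2.85]. Speed limits (rad/s): [2.79, 2.79, 3.14, 3.14, 3.14, 3.14, 3.14].

### API

Orientations are given as a unit quaternion [x, y, z, w].
In Python, from rig import status, vision, arm gives the robot as it stands.
- The arm moves only by the shell command python3 -m crank 'ROWS' [FORCE]. ROWS is JSON, a list of rows, each a list of 3 entries, a list of its own where there are three numbers: the shift along the tool's x, y, z in m, then the turn, a rotation vector about the tool's x, y, z in units of 6 degrees (1.0 is 6 degrees), then the opening, from -1 (shut) to 1 (fully open). A call has 1 to 5 rows; each row is the pose to reach, as a shift and turn from the pose commanded when the call began, along the tool's axes at that moment; what a row does not reach only later rows make up. A row lasts 1/12 s, in which the tool goes at most 41.7 mm and 7.16 degrees, less where a joint would pass 70% of its speed; a pose out of reach is approached as far as the arm can. A call with a gripper value outside its range is refused whole. The fingers move at their own pace and stop on an object; FORCE is the grip in N (left out, the last holds). Time passes only in rows, so rows that repeat a pose let the fingers close. It gives the time, the measured TCP pose, the force, the opening and the grip force at its end, in the units of the state.
- status.observe(): the state, without advancing time (a new reading comes with each control period).
- vision.read_camera(name): name is "scene" or "side" or "wrist"; returns a dict with "frame" (384x512x3 uint8, red, green, blue), "range_z" (384x512 float32, m along the optical axis (not along the pixel's ray), 0 where there is no reading), "intrinsics" (3x3 intrinsics, pixels), "k1" (the pictures are not rectified: a ray, as slopes to the right and down, at radius r is drawn at 1 + k1 r^2 times it, then the intrinsics apply), "view" (4x4, takes a point from world to camera coordinates). Camera axes: x right, y down, z forward; pixel columns grow to the right and rows downward; lengths in m; the calibration is good to about 2 mm. A picture is of the moment at which its call begins.
- arm.finish_job(): hands the job in; it is judged then, once.
The state is a dict: "time_s": time; "qpos": joint angles; "dq": joint speeds; "tau": joint torques, N m; "tool_pos": TCP position; "ee_rot": TCP orientation; "wrist_force": force on the tool from outside, world axes, zero at the start; "moment": the same for the moment, N m; "gripper_width": finger opening in m; "grip_force": force on a finger pad.
Only numpy, scipy, OpenCV 4.12 (cv2) and the standard library are available. Lean on these libraries where they do the work, as an engineer would, in place of code of your own. Each camera call takes 0.05 s, during which the arm holds its last target. There are 200 camera calls.

## Working session

There is one attempt and no reset: what is moved stays moved. The work goes in short steps, Python scripts to look and compute and a shell command to move; the robot and the scene stay as the last step left them, time stands still between calls to the robot, and variables do not carry over. Pictures are saved under pics/ and viewed, at most 17 in all, crops included, and the job is handed in when it is done.

```bash
ls; mkdir -p pics; python3 - <<'E'
from rig import status, vision
import cv2,numpy as np
s=status.observe();print({k:np.round(v,3).tolist() for k,v in s.items()})
ims=[]
for n in("scene","side"):
    c=vision.read_camera(n);np.savez(f"pics/{n}0.npz",**c)
    cv2.imwrite(f"pics/{n}0.png",cv2.resize(c["frame"][:,:,::-1],(800,600)))
    print(n,c["intrinsics"].tolist(),c["k1"],np.round(c["view"],3).tolist())
E
```

```text
pics
{'time_s': 0.0, 'qpos': [-0.098, 0.384, 0.044, 1.6, -0.018, 1.161, -0.05], 'dq': [-0.001, 0.0, -0.001, -0.001, -0.001, -0.001, -0.001], 'tau': [-0.001, -43.347, 1.024, -24.951, 0.011, 0.011, -0.0], 'tool_pos': [0.649, 0.0, 0.241], 'ee_rot': [0.707, 0.707, -0.001, -0.001], 'wrist_force': [0.302, 0.438, 0.32], 'moment': [-0.039, 0.027, -0.001], 'grip_force': 0.0, 'gripper_width': 0.085}
scene [[352.34704781152874, 0.0, 260.2078907738518], [0.0, 352.34704781152874, 192.0578653014028], [0.0, 0.0, 1.0]] 0.02317344922867544 [[-0.125, 0.992, -0.018, 0.155], [0.55, 0.055, -0.834, -0.257], [-0.826, -0.114, -0.552, 1.733], [0.0, 0.0, 0.0, 1.0]]
side [[407.1363807206393, 0.0, 258.7757219627196], [0.0, 407.1363807206393, 191.6289707929391], [0.0, 0.0, 1.0]] -0.028112286972896576 [[0.739, -0.674, 0.018, -0.491], [-0.481, -0.546, -0.686, 0.301], [0.472, 0.498, -0.728, 1.235], [0.0, 0.0, 0.0, 1.0]]
```

View pics/scene0.png

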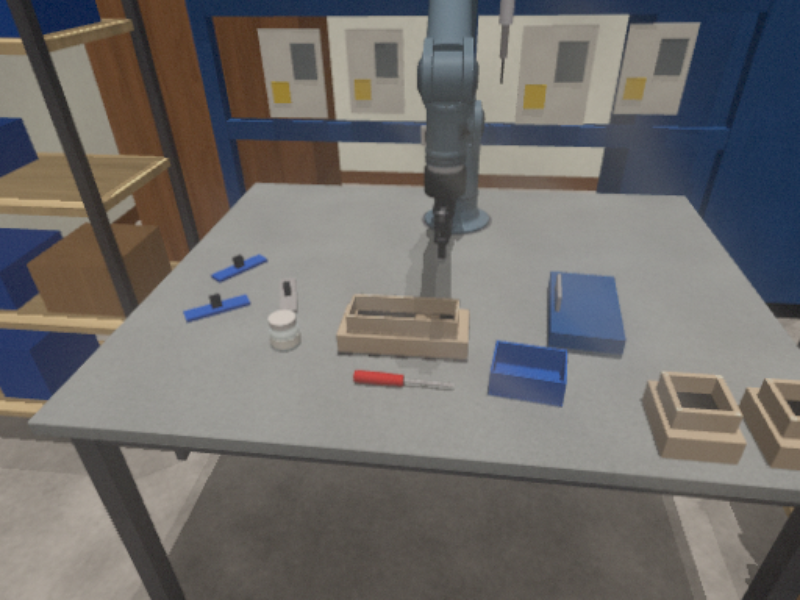

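View pics/side0.png

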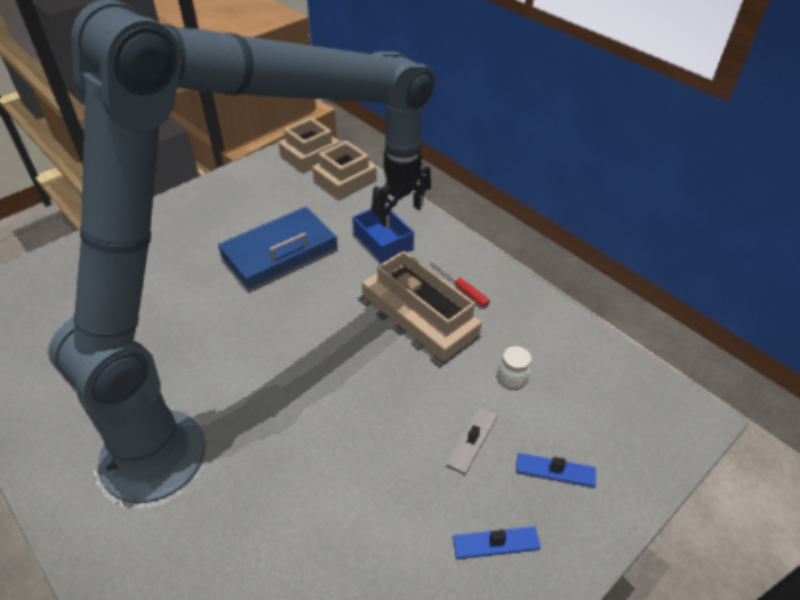

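Scene (800x600): the case with its handle is at (585,312), hinge on the right (+y). The console is at (405,327) and the jar at (284,330). The steel straightedge is at (288,295). Look-alikes are the blue bars at (240,266) and (217,307), plus two small beige consoles at (693,415) and (775,420), which are the wrong size and position.

```bash
cat > h.py <<'E'
import numpy as np,cv2
from rig import status,vision
from scipy.spatial.transform import Rotation as R
def cloud(c):
    K=np.array(c["intrinsics"]);k=float(c["k1"]);z=np.array(c["range_z"])
    v,u=np.mgrid[:z.shape[0],:z.shape[1]]
    p=np.stack([u.ravel(),v.ravel()],1).astype(float)[:,None]
    n=cv2.undistortPoints(p,K,np.array([k,0,0,0.])).reshape(-1,2)
    zz=z.ravel();P=np.c_[n*zz[:,None],zz,np.ones(len(zz))]
    W=(P@np.linalg.inv(c["view"]).T)[:,:3].reshape(z.shape+(3,));W[z<=0]=np.nan
    return W
def shot(n):
    c=vision.read_camera(n);return c,cloud(c),c["frame"]
def rect(P):
    r=cv2.minAreaRect(P[:,:2].astype(np.float32));b=cv2.boxPoints(r)
    return "c=%s size=%s ang=%.2f n=%d zmed=%.4f"%(np.round(r[0],4),np.round(r[1],4),r[2],len(P),np.median(P[:,2]))
def pose():
    s=status.observe();q=R.from_quat(s["ee_rot"])
    return np.array(s["tool_pos"]),q.as_matrix(),s
def save(n,im,box=None,w=800):
    if box: im=im[box[1]:box[3],box[0]:box[2]]
    f=min(800/im.shape[1],600/im.shape[0]);cv2.imwrite(f"pics/{n}.png",cv2.resize(im[:,:,::-1],None,fx=f,fy=f,interpolation=cv2.INTER_CUBIC))
E
python3 - <<'E'
from h import *
out={}
for n in("scene","side"):
    c=dict(np.load(f"pics/{n}0.npz"));W=cloud(c);F=c["frame"].astype(int)
    X,Y,Z=W[...,0],W[...,1],W[...,2]
    r,g,b=F[...,0],F[...,1],F[...,2]
    t=(X>.3)&(X<1.1)&(abs(Y)<.7)
    print(n,"bench z",np.nanmedian(Z[t&(abs(Z)<.02)]))
    m=t&(Z>.008)&(Z<.125)&~((abs(Y)<.1)&(X<.6)&(Z>.12))
    nn,L,st,ce=cv2.connectedComponentsWithStats(m.astype(np.uint8))
    for i in range(1,nn):
        if st[i,4]<60: continue
        P=W[L==i];col=F[L==i].mean(0).astype(int)
        print(st[i,:5],col,rect(P),"zmax %.3f"%P[:,2].max())
E
```

```text
scene bench z -0.0009346208544131485
[147 163   9  13  70] [70 76 92] c=[ 0.3834 -0.5692] size=[0.0245 0.047 ] ang=74.63 n=70 zmed=0.0252 zmax 0.043
[ 313  174   87   84 3606] [ 76  92 125] c=[0.6076 0.2739] size=[0.2207 0.4766] ang=66.56 n=3606 zmed=0.0475 zmax 0.090
[172 178  21  46 565] [157 153 147] c=[ 0.5613 -0.3654] size=[0.2984 0.065 ] ang=13.27 n=565 zmed=0.0382 zmax 0.072
[132 188  28  13 144] [ 68  85 127] c=[ 0.5478 -0.5252] size=[0.0385 0.1006] ang=41.62 n=144 zmed=0.0106 zmax 0.041
[ 216  189   85   42 2993] [131 117 102] c=[ 0.6423 -0.0794] size=[0.1251 0.2748] ang=0.78 n=2993 zmed=0.0622 zmax 0.101
[226 237  65  11 307] [162  85  81] c=[ 0.7828 -0.0649] size=[0.1984 0.0256] ang=89.41 n=307 zmed=0.0177 zmax 0.027
[ 411  238   67   58 2941] [132 119 104] c=[0.8432 0.449 ] size=[0.1473 0.1215] ang=1.17 n=2941 zmed=0.0534 zmax 0.093
[ 474  242   38   57 1611] [121 108  92] c=[0.8418 0.5935] size=[0.0734 0.1461] ang=88.13 n=1611 zmed=0.0512 zmax 0.093
side bench z 0.001813378877640437
[ 178   75   63   51 1775] [114  99  83] c=[0.8324 0.5329] size=[0.1448 0.2996] ang=0.79 n=1775 zmed=0.0564 zmax 0.101
[ 140  132   76   54 2242] [ 53  76 116] c=[0.515  0.3365] size=[0.2125 0.261 ] ang=84.91 n=2242 zmed=0.0506 zmax 0.096
[ 225  134   88  100 3901] [98 87 84] c=[0.6754 0.0126] size=[0.4803 0.2305] ang=88.07 n=3901 zmed=0.0576 zmax 0.107
[318 221  22  27 441] [169 165 159] c=[ 0.6841 -0.3359] size=[0.108  0.0652] ang=21.44 n=441 zmed=0.0604 zmax 0.078
[286 261  32  42 542] [149 143 141] c=[ 0.4841 -0.395 ] size=[0.1522 0.0405] ang=18.21 n=542 zmed=0.0119 zmax 0.045
[330 290  52  22 623] [ 59  86 158] c=[ 0.5563 -0.5489] size=[0.0425 0.1514] ang=35.61 n=623 zmed=0.0118 zmax 0.046
[290 336  56  21 780] [ 63  92 166] c=[ 0.3659 -0.567 ] size=[0.043  0.1508] ang=54.89 n=780 zmed=0.0130 zmax 0.049
```

```bash
python3 - <<'E'
from h import *
for n in("scene","side"):
    c=dict(np.load(f"pics/{n}0.npz"));W=cloud(c);F=c["frame"].astype(int)
    X,Y,Z=W[...,0],W[...,1],W[...,2]; b0=-.0009 if n=="scene" else .0018
    Z=Z-b0
    r,g,b=F[...,0],F[...,1],F[...,2]
    def f(nm,m):
        m=cv2.morphologyEx(m.astype(np.uint8),cv2.MORPH_OPEN,np.ones((2,2)))>0
        nn,L,st,_=cv2.connectedComponentsWithStats(m.astype(np.uint8))
        i=1+np.argmax(st[1:,4]);print(n,nm,rect(W[L==i]))
    box=lambda x0,x1,y0,y1:(X>x0)&(X<x1)&(Y>y0)&(Y<y1)
    cs=box(.35,.72,.18,.5)
    f("lid top",cs&(Z>.042)&(Z<.057)&(b>r+20))
    f("handle",cs&(Z>.075))
    co=box(.55,.72,-.25,.1)
    f("con 55",co&(Z>.048)&(Z<.06))
    f("con body",co&(Z>.015)&(Z<.06))
    f("con bin",co&(Z>.092)&(Z<.106))
    f("jar",box(.55,.8,-.42,-.25)&(Z>.03)); 
    f("edge",box(.35,.6,-.5,-.28)&(Z>.004)&(Z<.016))
    f("grip",box(.35,.6,-.5,-.28)&(Z>.03))
    f("bin",box(.6,.9,.1,.33)&(Z>.05)&(b>r+20))
E
```

```text
scene lid top c=[0.5146 0.3762] size=[0.1262 0.3656] ang=57.58 n=1736 zmed=nan
scene handle c=[0.4904 0.2603] size=[0.0161 0.1551] ang=83.86 n=52 zmed=0.0862
scene con 55 c=[ 0.6501 -0.052 ] size=[0.1456 0.3263] ang=27.12 n=486 zmed=nan
scene con body c=[ 0.6658 -0.0355] size=[0.148  0.3327] ang=34.35 n=1137 zmed=nan
scene con bin c=[ 0.5834 -0.078 ] size=[0.2302 0.2283] ang=1.73 n=401 zmed=0.0927
scene jar c=[ 0.6348 -0.3316] size=[0.0553 0.1452] ang=85.02 n=329 zmed=nan
scene edge c=[ 0.5338 -0.3758] size=[0.2585 0.0385] ang=17.09 n=180 zmed=0.0080
scene grip c=[ 0.472  -0.3929] size=[0.0674 0.0095] ang=13.77 n=22 zmed=0.0323
scene bin c=[0.7543 0.2202] size=[0.1077 0.2223] ang=41.19 n=356 zmed=nan
side lid top c=[nan nan] size=[0. 0.] ang=0.00 n=1626 zmed=nan
side handle c=[0.5191 0.2626] size=[0.0425 0.1187] ang=84.74 n=74 zmed=0.0798
side con 55 c=[ 0.6186 -0.1016] size=[0.1245 0.2756] ang=26.16 n=759 zmed=nan
side con body c=[ 0.6099 -0.098 ] size=[0.1232 0.2948] ang=28.99 n=1221 zmed=nan
side con bin c=[ 0.6479 -0.0754] size=[0.1623 0.2093] ang=20.60 n=326 zmed=nan
side jar c=[ 0.6853 -0.3392] size=[0.0939 0.0602] ang=35.29 n=356 zmed=nan
side edge c=[ 0.488  -0.4003] size=[0.1552 0.0377] ang=20.08 n=499 zmed=nan
side grip c=[ 0.492  -0.3945] size=[0.0423 0.0122] ang=17.46 n=47 zmed=0.0393
side bin c=[0.7444 0.1739] size=[0.1441 0.1036] ang=81.48 n=171 zmed=nan
```

```bash
cat >> h.py <<'E'
def flat(W,t=.006):
    Z=np.nan_to_num(W,nan=9);k=np.ones((3,3));d=np.zeros(Z.shape[:2])
    for i in range(3):
        a=np.ascontiguousarray(Z[...,i]);d=np.maximum(d,np.abs(a-cv2.medianBlur(a.astype(np.float32),3)))
    g=np.ascontiguousarray(Z[...,2].astype(np.float32));return (cv2.dilate(g,k)-cv2.erode(g,k)<t)&np.isfinite(W[...,2])
def big(W,m):
    nn,L,st,_=cv2.connectedComponentsWithStats(m.astype(np.uint8))
    return W[L==1+np.argmax(st[1:,4])]
E
python3 - <<'E'
from h import *
def go(n,c):
    W=cloud(c);F=c["frame"].astype(int);fl=flat(W)
    X,Y,Z=W[...,0],W[...,1],W[...,2]; 
    r,g,b=F[...,0],F[...,1],F[...,2]
    t=(X>.3)&(X<.9)&(abs(Y)<.5)&(abs(Z)<.012);print(n,"bench",np.median(Z[t&fl]));Z=Z-np.median(Z[t&fl])
    def f(nm,m):
        try: print(n,nm,rect(big(W,m&fl)))
        except Exception as e: print(n,nm,"none")
    box=lambda x0,x1,y0,y1:(X>x0)&(X<x1)&(Y>y0)&(Y<y1)
    cs=box(.35,.72,.18,.5)
    f("lid top",cs&(Z>.044)&(Z<.056)&(b>r+20))
    co=box(.55,.75,-.25,.1)
    f("con 55",co&(Z>.048)&(Z<.06))
    f("con bin",co&(Z>.092)&(Z<.106))
    f("edge",box(.35,.6,-.5,-.28)&(Z>.006)&(Z<.016))
    f("bin",box(.6,.9,.1,.33)&(Z>.05)&(b>r+20))
    f("jartop",box(.6,.8,-.45,-.25)&(Z>.064)&(Z<.076))
for n in("scene","side"): go(n,dict(np.load(f"pics/{n}0.npz")))
c,W,F=shot("wrist");np.savez("pics/wrist0.npz",**c);go("wrist",c);save("wrist0",F);print(np.round(c["view"],3))
E
```

```text
scene bench -0.001138564146888954
scene lid top c=[0.522 0.311] size=[0.1414 0.2506] ang=85.14 n=1344 zmed=0.0486
scene con 55 c=[0.6413 0.0463] size=[0.0157 0.1126] ang=89.38 n=92 zmed=0.0532
scene con bin c=[ 0.6944 -0.1678] size=[0.0006 0.0064] ang=7.01 n=3 zmed=0.0968
scene edge c=[ 0.5211 -0.383 ] size=[0.0686 0.03  ] ang=18.18 n=58 zmed=0.0082
scene bin c=[0.6224 0.294 ] size=[0.0668 0.0459] ang=83.90 n=89 zmed=0.0498
scene jartop c=[ 0.6749 -0.3399] size=[0.047  0.0488] ang=65.36 n=96 zmed=0.0686
side bench 0.0015475646920830588
side lid top c=[0.4562 0.3213] size=[0.1191 0.0535] ang=41.11 n=72 zmed=0.0514
side con 55 c=[ 0.5902 -0.0804] size=[0.0189 0.0542] ang=4.60 n=35 zmed=0.0563
side con bin none
side edge c=[ 0.4741 -0.3988] size=[0.0613 0.0311] ang=18.14 n=56 zmed=0.0111
side bin c=[0.6021 0.2675] size=[0.0251 0.0034] ang=85.17 n=7 zmed=0.0523
side jartop c=[ 0.6506 -0.3367] size=[0.041  0.0154] ang=58.34 n=30 zmed=0.0717
wrist bench 0.001718601560170674
wrist lid top none
wrist con 55 c=[ 0.6373 -0.073 ] size=[0.1165 0.2581] ang=0.52 n=5567 zmed=0.0566
wrist con bin c=[ 0.6497 -0.0651] size=[0.0821 0.1969] ang=0.65 n=1333 zmed=0.1015
wrist edge none
wrist bin c=[0.7428 0.1401] size=[0.0678 0.0991] ang=83.51 n=813 zmed=0.0614
wrist jartop none
[[ 1.    -0.    -0.002 -0.649]
 [ 0.001 -0.961  0.277 -0.037]
 [-0.002 -0.277 -0.961  0.38 ]
 [ 0.     0.     0.     1.   ]]
```

View pics/wrist0.png

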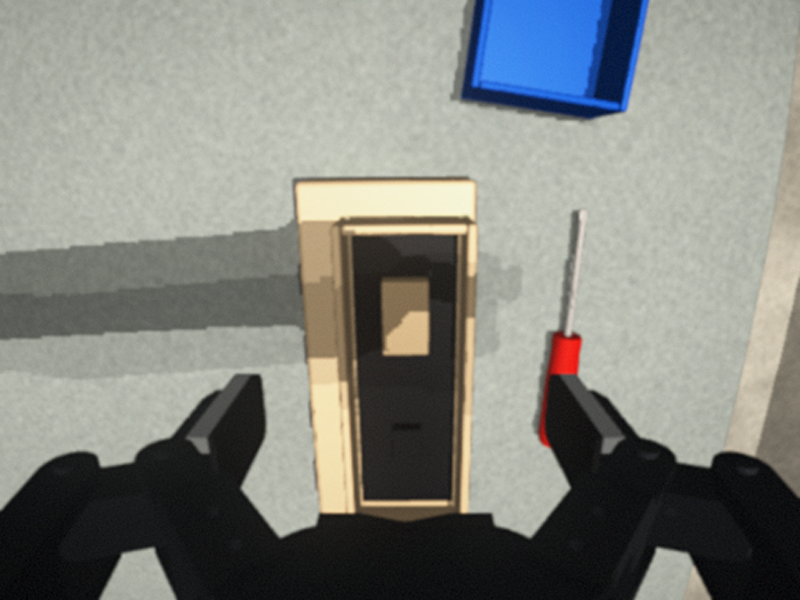

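The wrist view shows the console outline from (295,178) to (475,515), the bin at (555,55) and the screwdriver at (570,330). Next I go over the case handle at about (0.517, 0.251) and take a close look.

```bash
cat >> h.py <<'E'
def plan(xyz,yaw):
    "yaw: world direction (deg) wanted of tool y, tool down; prints shift (tool axes) and total turn vector (units of 6 deg)"
    p,M,s=pose();d=M.T@(np.array(xyz)-p)
    a=np.radians(yaw);y=np.array([np.cos(a),np.sin(a),0]);z=np.array([0,0,-1.]);T=np.c_[np.cross(y,z),y,z]
    w=R.from_matrix(M.T@T).as_rotvec(degrees=True)/6
    print("t",s["time_s"],"tcp",np.round(p,4),"yaw %.2f"%np.degrees(np.arctan2(M[1,1],M[0,1])),"shift",np.round(d,4),"turn",np.round(w,3),"w",round(s["gripper_width"],4),"F",np.round(s["wrist_force"],1))
E
python3 -m crank '[[[0.04,-0.02,0],[0,0,1],1],[[0.075,-0.04,0],[0,0,1],1],[[0.11,-0.06,0],[0,0,1],1],[[0.145,-0.08,0],[0,0,1],1],[[0.18,-0.1,0],[0,0,1],1]]' 30
python3 -m crank '[[[0.02,-0.01,0],[0,0,1],1],[[0.055,-0.028,0],[0,0,2],1],[[0.065,-0.028,0],[0,0,3],1],[[0.065,-0.028,0],[0,0,4],1],[[0.065,-0.028,0],[0,0,5],1]]'
python3 -m crank '[[[0,0,0],[0,0,1.1],1],[[0,0,0],[0,0,2.2],1],[[0,0,0],[0,0,3.3],1],[[0,0,0],[0,0,4.4],1],[[0,0,0],[0,0,5.5],1]]'
python3 -m crank '[[[0,0,0],[0,0,1.1],1],[[0,0,0],[0,0,2.2],1],[[0,0,0],[0,0,3.3],1],[[0,0,0],[0,0,4.2],1],[[0,0,0],[0,0,4.2],1]]'
python3 - <<'E'
from h import *
plan((.517,.251,.2),-94.86)
c,W,F=shot("wrist");np.savez("pics/wrist1.npz",**c);save("wrist1",F)
fl=flat(W);X,Y,Z=np.moveaxis(W,2,0);r,g,b=[F[...,i].astype(int) for i in range(3)]
print("bench",np.nanmedian(Z[abs(Z)<.012]))
print("lid",rect(big(W,fl&(Z>.044)&(Z<.058)&(b>r+20))))
m=(Z>.075)&(Z<.11);P=big(W,m&(X>.4)&(X<.7)&(Y>.2));print("bar",rect(P))
E
```

```text
time_s: 0.57
tool_pos: [0.5484, 0.1815, 0.2419]
ee_rot: [0.743, 0.669, -0.0, -0.0]
wrist_force: [0.2, 1.1, -0.6]
gripper_width: 0.0853
grip_force: 0.0
time_s: 0.98
tool_pos: [0.5277, 0.2496, 0.2418]
ee_rot: [0.891, 0.454, -0.0, -0.0]
wrist_force: [0.5, -0.2, -1.2]
gripper_width: 0.0851
grip_force: 0.0
time_s: 1.4
tool_pos: [0.5286, 0.2474, 0.2418]
ee_rot: [0.984, 0.179, -0.0, 0.0]
wrist_force: [0.6, -1.1, -0.1]
gripper_width: 0.0854
grip_force: 0.0
time_s: 1.82
tool_pos: [0.5286, 0.2475, 0.2418]
ee_rot: [0.999, -0.037, -0.0, 0.0]
wrist_force: [-0.3, 0.1, -0.7]
gripper_width: 0.0853
grip_force: 0.0
t 1.8167 tcp [0.5286 0.2475 0.2418] yaw -94.28 shift [-0.0118 -0.0027  0.0418] turn [0.005 0.007 0.096] w 0.0853 F [-0.3  0.1 -0.7]
bench 0.001733033134348444
lid c=[0.5165 0.3124] size=[0.1474 0.2539] ang=84.85 n=26390 zmed=0.0518
bar c=[0.5116 0.2525] size=[0.0097 0.0988] ang=85.24 n=997 zmed=0.0919
```

View pics/wrist1.png

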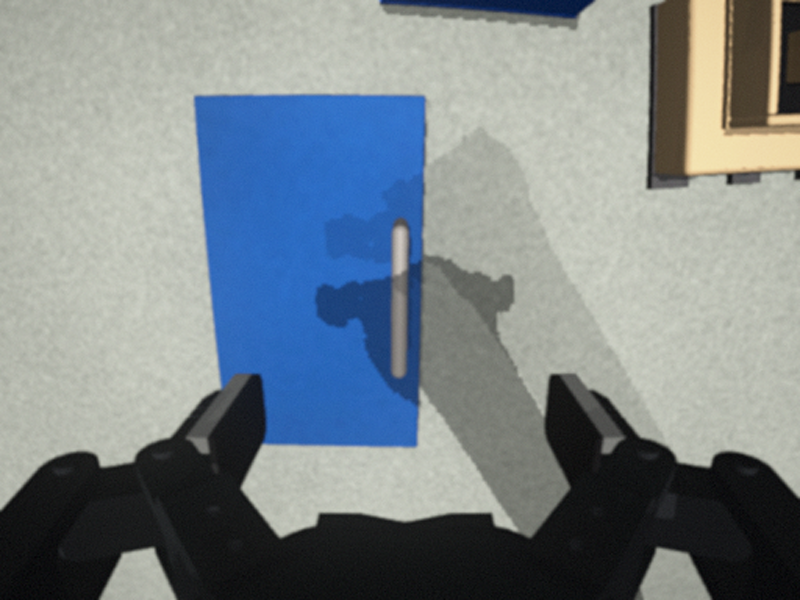

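The case lid fills (195,95)–(425,445). The handle bar runs from (400,222) to (398,375) and matches the lid geometry. I descend and grip the bar.

```bash

python3 -m crank '[[[-0.017,-0.0037,0.03],[0,0,0.12],1],[[-0.017,-0.0037,0.07],[0,0,0.12],1],[[-0.017,-0.0037,0.11],[0,0,0.12],1],[[-0.017,-0.0037,0.14],[0,0,0.12],0.3],[[-0.017,-0.0037,0.164],[0,0,0.12],0.3]]' 30 | head -2
python3 -m crank '[[[0,0,0],[0,0,0],0],[[0,0,0],[0,0,0],-0.5],[[0,0,0],[0,0,0],-0.9],[[0,0,0],[0,0,0],-0.9],[[0,0,0],[0,0,0],-0.9]]'
python3 -m crank '[[[0,0,0],[0,0,0],-0.9],[[0,0,0],[0,0,0],-0.9],[[0,0,0],[0,0,0],-0.9]]' 
python3 - <<'E'
from h import *
p,_,_=pose();plan(p,-95)
import numpy as np
a0=np.arctan2(.074,-.135);r=np.hypot(.074,.135)
for t in np.arange(0,1.81,.15):
    a=a0-t;print("%.2f y=%.4f z=%.4f"%(t,-(r*np.cos(a)+.135),-(r*np.sin(a)-.074)))
E
```

```text
time_s: 2.28
tool_pos: [0.5103, 0.2517, 0.0752]
time_s: 2.7
tool_pos: [0.5141, 0.2522, 0.0807]
ee_rot: [0.999, -0.043, 0.002, -0.0]
wrist_force: [-0.5, -2.3, 3.3]
gripper_width: 0.0088
grip_force: 29.4
time_s: 2.95
tool_pos: [0.5141, 0.2522, 0.0806]
ee_rot: [0.999, -0.043, 0.002, -0.0]
wrist_force: [-0.6, -2.9, 6.5]
gripper_width: 0.0089
grip_force: 29.7
t 2.95 tcp [0.5141 0.2522 0.0806] yaw -94.95 shift [0. 0. 0.] turn [-0.01  -0.031  0.008] w 0.0089 F [-0.6 -2.9  6.5]
0.00 y=-0.0000 z=-0.0000
0.15 y=-0.0126 z=-0.0193
0.30 y=-0.0279 z=-0.0366
0.45 y=-0.0456 z=-0.0514
0.60 y=-0.0654 z=-0.0633
0.75 y=-0.0867 z=-0.0722
0.90 y=-0.1090 z=-0.0777
1.05 y=-0.1320 z=-0.0799
1.20 y=-0.1551 z=-0.0786
1.35 y=-0.1776 z=-0.0739
1.50 y=-0.1993 z=-0.0659
1.65 y=-0.2194 z=-0.0547
1.80 y=-0.2377 z=-0.0407
```

```bash

python3 -m crank '[[[0,-0.006,-0.01],[0,0,0],-0.9],[[0,-0.0126,-0.0193],[0,0,0],-0.9],[[0,-0.02,-0.028],[0,0,0],-0.9],[[0,-0.0279,-0.0366],[0,0,0],-0.9],[[0,-0.0365,-0.0445],[0,0,0],-0.9]]' 40
python3 -m crank '[[[0,-0.009,-0.007],[0,0,0],-0.9],[[0,-0.019,-0.013],[0,0,0],-0.9],[[0,-0.029,-0.019],[0,0,0],-0.9],[[0,-0.0395,-0.0235],[0,0,0],-0.9],[[0,-0.05,-0.0277],[0,0,0],-0.9]]'
python3 - <<'E'
from h import *
c,W,F=shot("side");save("side1",F,(120,80,300,215))
E
```

```text
time_s: 3.37
tool_pos: [0.5171, 0.2863, 0.1245]
ee_rot: [0.999, -0.044, 0.001, 0.002]
wrist_force: [2.3, -5.8, 0.7]
gripper_width: 0.008
grip_force: 39.0
time_s: 3.78
tool_pos: [0.5216, 0.3366, 0.154]
ee_rot: [0.999, -0.044, 0.001, 0.001]
wrist_force: [0.6, -5.1, 5.9]
gripper_width: 0.0084
grip_force: 40.7
```

View pics/side1.png

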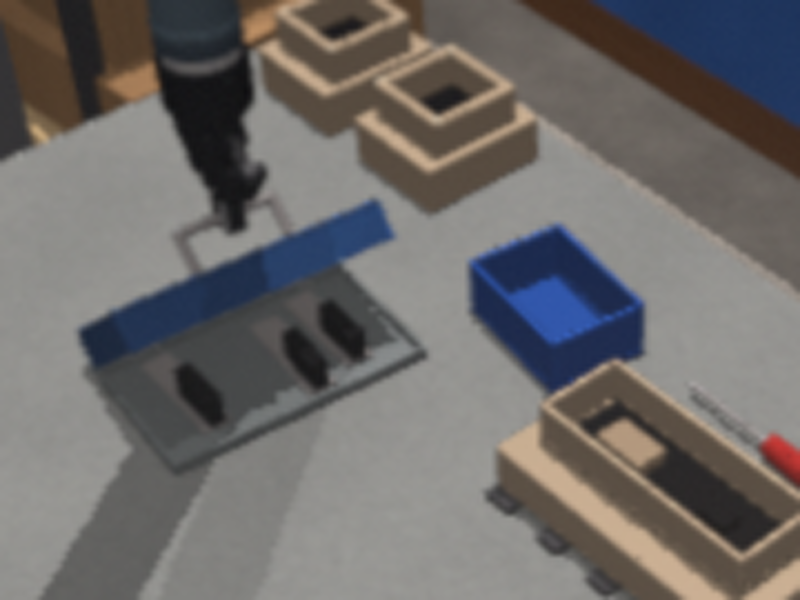

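The lid is swinging up properly, the bar is still gripped at (235,210), and three gauges are in the tray with handles at (198,393), (306,357) and (342,328). I continue to the stop.

```bash

python3 -m crank '[[[0,-0.011,-0.003],[0,0,0],-0.9],[[0,-0.0223,-0.0055],[0,0,0],-0.9],[[0,-0.034,-0.007],[0,0,0],-0.9],[[0,-0.0453,-0.0077],[0,0,0],-0.9],[[0,-0.057,-0.007],[0,0,0],-0.9]]' 40 | head -4
python3 -m crank '[[[0,-0.0114,0.001],[0,0,0],-0.9],[[0,-0.023,0.003],[0,0,0],-0.9],[[0,-0.034,0.0055],[0,0,0],-0.9],[[0,-0.045,0.009],[0,0,0],-0.9],[[0,-0.0556,0.0135],[0,0,0],-0.9]]' | head -4
python3 -m crank '[[[0,-0.01,0.005],[0,0,0],-0.9],[[0,-0.02,0.011],[0,0,0],-0.9],[[0,-0.029,0.018],[0,0,0],-0.9],[[0,-0.037,0.0235],[0,0,0],-0.9],[[0,-0.037,0.0235],[0,0,0],-0.9]]'
```

```text
time_s: 4.25
tool_pos: [0.5268, 0.397, 0.1608]
ee_rot: [0.999, -0.043, 0.002, -0.001]
wrist_force: [2.1, -2.4, 5.8]
time_s: 4.67
tool_pos: [0.5315, 0.4521, 0.1447]
ee_rot: [0.999, -0.043, 0.002, -0.001]
wrist_force: [5.5, -0.5, 2.4]
time_s: 5.08
tool_pos: [0.5347, 0.4887, 0.1198]
ee_rot: [0.999, -0.043, 0.002, 0.0]
wrist_force: [6.0, -0.7, 0.3]
gripper_width: 0.0084
grip_force: 43.7
```

```bash

python3 -m crank '[[[0,0,0],[0,0,0],-0.3],[[0,0,0],[0,0,0],-0.2],[[0,0,-0.03],[0,0,0],-0.2],[[0,0,-0.07],[0,0,0],-0.2],[[0,0,-0.11],[0,0,0],-0.2]]' | head -4
python3 -m crank '[[[0,0,-0.03],[0,0,0],-0.2],[[0,0.03,-0.03],[0,0,-1],-0.2],[[0,0.065,-0.03],[0,0,-1],0.2],[[0,0.1,-0.03],[0,0,-1],0.2],[[0,0.14,-0.03],[0,0,-1],0.2]]' | head -4
python3 -m crank '[[[0,0.04,0],[0,0,0],0.2],[[0,0.08,0],[0,0,-1],0.2],[[0,0.1,0],[0,0,-2],0.2],[[0,0.1,0],[0,0,-3],0.2],[[0,0.1,0],[0,0,-4],0.2]]' | head -4
python3 -m crank '[[[0,0,0],[0,0,-1.1],0.2],[[0,0,0],[0,0,-2.2],0.2],[[0,0,0],[0,0,-3.3],0.2],[[0,0,0],[0,0,-4.4],0.2],[[0,0,0],[0,0,-5.5],0.2]]' | head -3
python3 -m crank '[[[0,0,0],[0,0,-1.1],0.2],[[0,0,0],[0,0,-2.2],0.2],[[0,0,0],[0,0,-3.3],0.2],[[0,0,0],[0,0,-4.5],0.2],[[0,0,0],[0,0,-4.5],0.2]]' | head -3
python3 - <<'E'
from h import *
p,_,_=pose();plan(p,-5)
c,W,F=shot("wrist");np.savez("pics/wrist2.npz",**c);save("wrist2",F)
X,Y,Z=np.moveaxis(W,2,0);r,g,b=[F[...,i].astype(int) for i in range(3)]
print("bench",np.nanmedian(Z[abs(Z)<.012]))
m=(Z>.03)&(Z<.05)&(X>.4)&(X<.65)&(Y>.22)&(Y<.38)&(F.max(2)<80)
nn,L,st,_=cv2.connectedComponentsWithStats(m.astype(np.uint8))
for i in range(1,nn):
    if st[i,4]>100:print(st[i],rect(W[L==i]))
E
```

```text
time_s: 5.5
tool_pos: [0.5281, 0.4883, 0.2281]
ee_rot: [0.999, -0.042, -0.004, 0.002]
wrist_force: [0.8, 1.1, 1.0]
time_s: 5.92
tool_pos: [0.517, 0.3499, 0.2594]
ee_rot: [1.0, 0.012, -0.002, -0.001]
wrist_force: [-0.0, -0.6, 0.2]
time_s: 6.33
tool_pos: [0.5205, 0.2469, 0.2596]
ee_rot: [0.976, 0.218, -0.002, -0.0]
wrist_force: [0.0, 1.3, 0.7]
time_s: 6.75
tool_pos: [0.5197, 0.2501, 0.2593]
ee_rot: [0.872, 0.489, -0.002, -0.001]
time_s: 7.17
tool_pos: [0.5199, 0.25, 0.2594]
ee_rot: [0.735, 0.678, -0.001, -0.002]
t 7.1667 tcp [0.5199 0.25   0.2594] yaw -4.65 shift [0. 0. 0.] turn [-0.041 -0.001  0.058] w 0.0511 F [ 0.5  0.4 -0.4]
bench 0.0019482614332368975
[182 104  18  48 685] c=[0.4438 0.2973] size=[0.0533 0.0153] ang=87.96 n=685 zmed=0.0395
[307 106  16  46 661] c=[0.5861 0.2844] size=[0.0511 0.0154] ang=85.69 n=661 zmed=0.0396
[268 115  14  49 618] c=[0.5393 0.276 ] size=[0.0552 0.0148] ang=84.10 n=618 zmed=0.0397
```

View pics/wrist2.png

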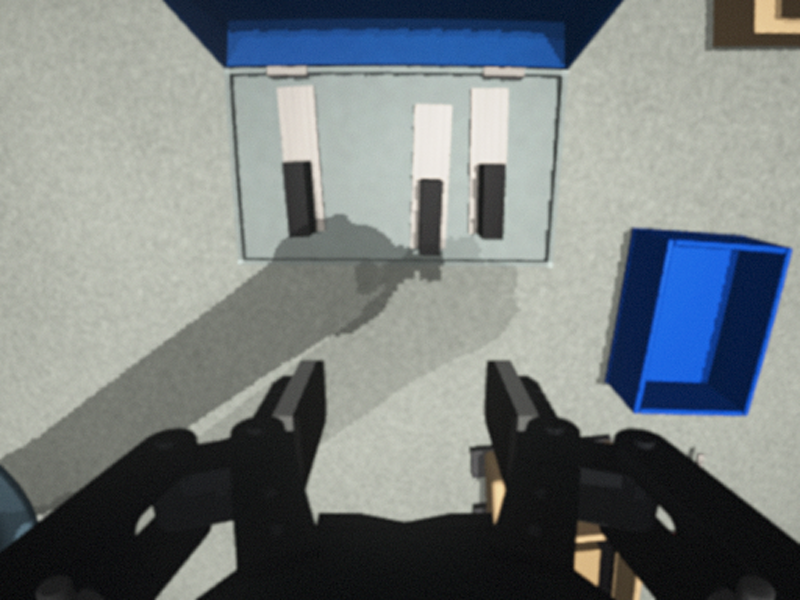

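Tray view: three gauges with handles at (300,198), (430,217) and (490,200), blades toward the hinge, lid open at the top. Next I fix the console edges from the earlier wrist pictures.

```bash
python3 - <<'E'
from h import *
for n in("wrist0","wrist1"):
    c=dict(np.load(f"pics/{n}.npz"));W=cloud(c);X,Y,Z=np.moveaxis(W,2,0)
    m=(Z>.051)&(Z<.062)&(X>.55)&(X<.72)&(Y<.1)&(Y>-.23)
    P=W[m]
    # front edge
    pts=[]
    for y0 in np.arange(-.22,.08,.004):
        q=P[abs(P[:,1]-y0)<.002]
        if len(q)>8: pts.append((y0,np.percentile(q[:,0],2)))
    pts=np.array(pts);k=abs(pts[:,1]-np.median(pts[:,1]))<.004;pts=pts[k]
    f=np.polyfit(pts[:,0],pts[:,1],1);print(n,"front x=%.4f+%.4f*y"%(f[1],f[0]),"yrange",pts[:,0].min(),pts[:,0].max(),"res",np.std(pts[:,1]-np.polyval(f,pts[:,0])))
    e=[]
    for x0 in np.arange(.585,.70,.004):
        q=P[abs(P[:,0]-x0)<.002]
        if len(q)>8:e.append((x0,np.percentile(q[:,1],99)))
    e=np.array(e);e=e[abs(e[:,1]-np.median(e[:,1]))<.004];f=np.polyfit(e[:,0],e[:,1],1);print("  left end y=%.4f+%.4f*x"%(f[1],f[0]),"at .64:",np.polyval(f,.64),e[:,0].min(),e[:,0].max())
    m=(Z>.096)&(Z<.108)&(X>.55)&(X<.75)&(abs(Y)<.25);print("  bin",rect(W[m]))
E
```

```text
wrist0 front x=0.5787+-0.0040*y yrange -0.204 0.056000000000000244 res 0.0007933780652127832
  left end y=0.0498+0.0097*x at .64: 0.056031169956795676 0.585 0.6970000000000001
  bin c=[ 0.6494 -0.0671] size=[0.0853 0.2017] ang=0.63 n=3021 zmed=0.1013
wrist1 front x=0.5777+0.0238*y yrange -0.02799999999999983 0.056000000000000244 res 0.0007026954205584824
  left end y=0.0465+0.0166*x at .64: 0.05716283693606679 0.585 0.685
  bin c=[0.6389 0.0299] size=[0.072  0.0204] ang=11.69 n=846 zmed=0.1008
```

```bash
python3 - <<'E'
from h import *
plan((.5857,.2804,.023),-4.3)
E
```

```text
t 7.2167 tcp [0.5203 0.2497 0.2595] yaw -4.93 shift [0.0362 0.0634 0.2363] turn [-0.036 -0.001 -0.105] w 0.0512 F [-0.5 -0.7  0.5]
```

```bash

python3 -m crank '[[[0.018,0.032,0],[0,0,-0.1],-0.34],[[0.036,0.063,0.01],[-0.036,0,-0.1],-0.34],[[0.036,0.063,0.05],[-0.036,0,-0.1],-0.34],[[0.036,0.063,0.09],[-0.036,0,-0.1],-0.34],[[0.036,0.063,0.13],[-0.036,0,-0.1],-0.34]]' 40| head -4
python3 -m crank '[[[0,0,0.04],[0,0,0],-0.34],[[0,0,0.07],[0,0,0],-0.34],[[0,0,0.09],[0,0,0],-0.34],[[0,0,0.1],[0,0,0],-0.34],[[0,0,0.1063],[0,0,0],-0.34]]'
python3 -c "
from h import *
plan((.5857,.2804,.023),-4.3)
c,W,F=shot('wrist');save('wrist3',F)"
```

```text
time_s: 7.63
tool_pos: [0.588, 0.2804, 0.1293]
ee_rot: [0.734, 0.679, 0.002, 0.001]
wrist_force: [0.9, -0.7, -0.6]
time_s: 8.05
tool_pos: [0.5865, 0.2788, 0.0218]
ee_rot: [0.734, 0.68, -0.001, 0.0]
wrist_force: [0.9, -0.5, -0.1]
gripper_width: 0.0281
grip_force: 0.0
t 8.05 tcp [0.5865 0.2788 0.0218] yaw -4.39 shift [ 0.0015 -0.0009 -0.0012] turn [-0.005  0.016 -0.014] w 0.0281 F [ 0.9 -0.5 -0.1]
```

View pics/wrist3.png

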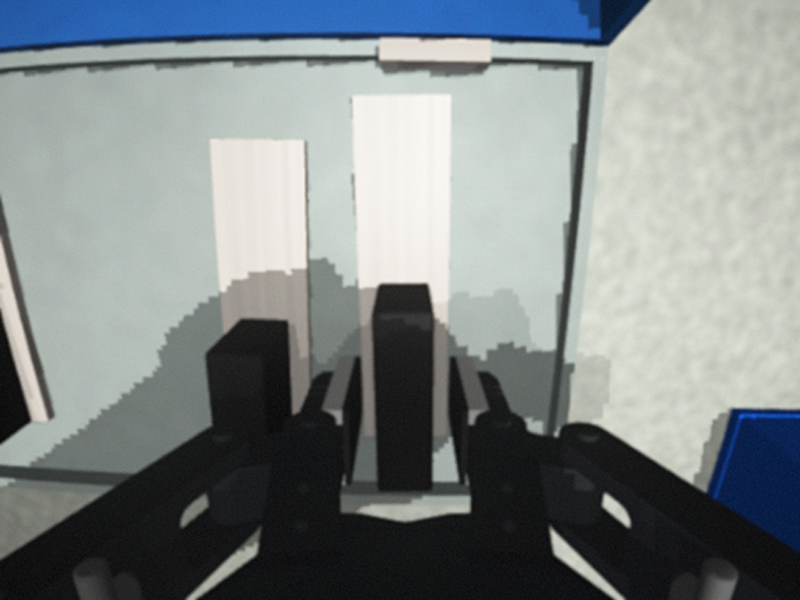

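Fingers straddle the handle at (403,390) with clear margins on both sides. I grip and lift.

```bash

python3 -m crank '[[[0,0,0],[0,0,0],-0.7],[[0,0,0],[0,0,0],-0.9],[[0,0,0],[0,0,0],-0.9],[[0,0,0],[0,0,0],-0.9],[[0,0,0],[0,0,0],-0.9]]' 60 | tail -2
python3 -m crank '[[[0,0,-0.01],[0,0,0],-0.9],[[0,0,-0.025],[0,0,0],-0.9],[[0,0,-0.045],[0,0,0],-0.9],[[0,0,-0.055],[0,0,0],-0.9],[[0,0,-0.055],[0,0,0],-0.9]]'
python3 -c "
from h import *
plan((.472,-.1115,.075),-89.5)"
```

```text
gripper_width: 0.0147
grip_force: 63.6
time_s: 8.93
tool_pos: [0.5916, 0.2804, 0.0841]
ee_rot: [0.733, 0.68, 0.006, 0.002]
wrist_force: [0.3, 0.1, -0.9]
gripper_width: 0.0149
grip_force: 63.8
t 8.9333 tcp [0.5916 0.2804 0.0841] yaw -4.33 shift [-0.3998 -0.0898  0.0062] turn [ 0.052 -0.116 14.195] w 0.0149 F [ 0.3  0.1 -0.9]
```

```bash

python3 -m crank '[[[-0.035,-0.008,0],[0,0,0],-0.9],[[-0.075,-0.017,0],[0,0,0],-0.9],[[-0.115,-0.026,0],[0,0,0],-0.9],[[-0.155,-0.035,0],[0,0,0],-0.9],[[-0.195,-0.044,0],[0,0,0],-0.9]]' | grep -E "pos|grip"
python3 -m crank '[[[-0.04,-0.009,0],[0,0,0],-0.9],[[-0.08,-0.018,0],[0,0,0],-0.9],[[-0.12,-0.027,0],[0,0,0],-0.9],[[-0.16,-0.036,0],[0,0,0],-0.9],[[-0.195,-0.044,0],[0,0,1],-0.9]]' | grep -E "pos|grip"
python3 -m crank '[[[0,0,0],[0,0,1.1],-0.9],[[0,0,0],[0,0,2.2],-0.9],[[0,0,0],[0,0,3.3],-0.9],[[0,0,0],[0,0,4.4],-0.9],[[0,0,0],[0,0,5.5],-0.9]]' | grep -E "grip"
python3 -m crank '[[[0,0,0],[0,0,1.1],-0.9],[[0,0,0],[0,0,2.2],-0.9],[[0,0,0],[0,0,3.3],-0.9],[[0,0,0],[0,0,4.4],-0.9],[[0,0,0],[0,0,5.5],-0.9]]' | grep -E "grip"
python3 -m crank '[[[0,0,0],[0,0,1.1],-0.9],[[0,0,0],[0,0,2.1],-0.9],[[0,0,0],[0,0,2.1],-0.9],[[0,0,0],[0,0,2.1],-0.9]]' | grep -E "grip"
python3 - <<'E'
from h import *
plan((.472,-.1115,.040),-89.5);plan((.472,-.1115,.040),-89.5)
c,W,F=shot("wrist");np.savez("pics/wrist4.npz",**c);save("wrist4",F)
E
```

```text
tool_pos: [0.5289, 0.0859, 0.0789]
gripper_width: 0.0148
grip_force: 63.9
tool_pos: [0.4699, -0.1063, 0.079]
gripper_width: 0.0149
grip_force: 64.0
gripper_width: 0.0151
grip_force: 63.9
gripper_width: 0.0149
grip_force: 63.9
gripper_width: 0.0146
grip_force: 63.9
t 10.9333 tcp [ 0.4712 -0.1034  0.0788] yaw -88.75 shift [0.0005 0.0081 0.0388] turn [ 0.003 -0.035  0.125] w 0.0146 F [ 0.2 -0.2 -1.4]
t 10.9333 tcp [ 0.4712 -0.1034  0.0788] yaw -88.75 shift [0.0005 0.0081 0.0388] turn [ 0.003 -0.035  0.125] w 0.0146 F [ 0.2 -0.2 -1.4]
```

View pics/wrist4.png

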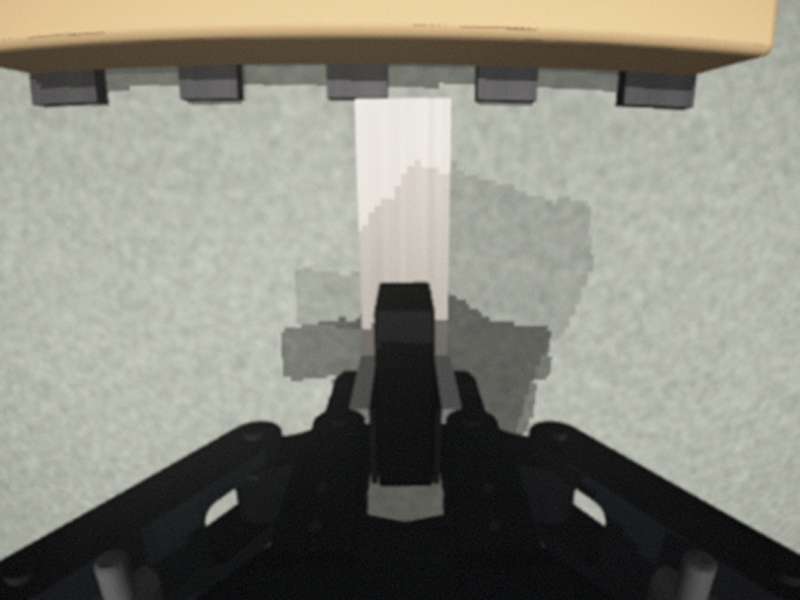

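All five pads show at the top, y≈85 (columns 68, 211, 357, 505, 656). The blade runs (355–450, 98–330), to go between pads 3 and 4, i.e. gap 2. Measuring its offset in this camera.

```bash
cat >> h.py <<'E'
def fit(c):
    W=cloud(c);F=c["frame"].astype(int);X,Y,Z=np.moveaxis(W,2,0);g=F.max(2)
    m=(g<110)&(Z>.003)&(Z<.016)&(X>.55)&(X<.585)
    nn,L,st,_=cv2.connectedComponentsWithStats(m.astype(np.uint8));cs=[]
    for i in range(1,nn):
        if st[i,4]>150:
            P=W[L==i];a,b=np.percentile(P[:,1],[1,99]);cs.append(((a+b)/2,b-a,P[:,0].min(),st[i,0]))
    for q in sorted(cs):print("pad y=%.4f w=%.4f xmin=%.4f col %d"%q)
    P,M,s=pose()
    T=(W-P)@M   # tool coords
    m=(F.min(2)>120)&(abs(T[...,1])<.03)&(T[...,0]>-.02)&(T[...,0]<.13)&(Z>np.nanmedian(Z[(T[...,0]>.05)&(T[...,0]<.07)&(abs(T[...,1])<.006)])-.006)&(Z<P[2])
    nn,L,st,_=cv2.connectedComponentsWithStats(m.astype(np.uint8));B=W[L==1+np.argmax(st[1:,4])]
    print("blade",rect(B),"tool-x max %.4f"%((B-P)@M)[:,0].max(),"tool-y mid %.4f"%np.mean(np.percentile(((B-P)@M)[:,1],[1,99])), "z",np.median(B[:,2]))
    print("front of 55 body",np.nanpercentile(X[(Z>.05)&(Z<.06)&(abs(Y+.08)<.1)],1))
E
python3 - <<'E'
from h import *
fit(dict(np.load("pics/wrist4.npz")))
E
```

```text
pad y=-0.2044 w=0.0298 xmin=0.5665 col 392
pad y=-0.1343 w=0.0602 xmin=0.5659 col 259
pad y=-0.0769 w=0.0341 xmin=0.5651 col 184
pad y=-0.0225 w=0.0241 xmin=0.5643 col 107
pad y=0.0387 w=0.0326 xmin=0.5638 col 19
blade c=[ 0.5233 -0.1019] size=[0.0718 0.0278] ang=1.76 n=7299 zmed=0.0639 tool-x max 0.0879 tool-y mid -0.0004 z 0.06393100096734597
front of 55 body 0.5768248713541658
```

```bash

python3 -m crank '[[[0,0.0095,0.01],[0,0,0.2],-0.9],[[0,0.0095,0.03],[0,0,0.2],-0.9],[[0,0.0095,0.045],[0,0,0.2],-0.9],[[0,0.0095,0.05],[0,0,0.2],-0.9],[[0,0.0095,0.05],[0,0,0.2],-0.9]]' | grep -E "grip|force|pos"
python3 -m crank '[[[0,0,0.002],[0,0,0],-0.9],[[0,0,0.004],[0,0,0],-0.9],[[0,0,0.006],[0,0,0],-0.9],[[0,0,0.006],[0,0,0],-0.9]]' | grep -E "grip|force|pos"
python3 - <<'E'
from h import *
plan((.472,-.112,.02),-89.4)
c,W,F=shot("wrist");np.savez("pics/wrist5.npz",**c);fit(c)
E
```

```text
tool_pos: [0.4698, -0.1135, 0.027]
wrist_force: [0.9, -0.6, -0.9]
gripper_width: 0.015
grip_force: 63.9
tool_pos: [0.4721, -0.1131, 0.0231]
wrist_force: [-0.2, -0.9, -0.7]
gripper_width: 0.0146
grip_force: 63.9
t 11.7333 tcp [ 0.4721 -0.1131  0.0231] yaw -90.11 shift [-0.0001 -0.0011  0.0031] turn [ 0.003 -0.043 -0.118] w 0.0146 F [-0.2 -0.9 -0.7]
pad y=-0.2027 w=0.0336 xmin=0.5664 col 412
pad y=-0.1420 w=0.0239 xmin=0.5659 col 294
pad y=-0.0822 w=0.0243 xmin=0.5652 col 145
pad y=-0.0236 w=0.0275 xmin=0.5646 col 20
blade c=[ 0.5255 -0.1124] size=[0.0327 0.0773] ang=89.86 n=7463 zmed=0.0083 tool-x max 0.0921 tool-y mid -0.0004 z 0.00825525112425124
front of 55 body 0.4615736364310629
```

```bash

python3 -m crank '[[[0,0,0.0015],[0,0,-0.1],-0.9],[[0.01,0,0.0015],[0,0,-0.1],-0.9],[[0.02,0,0.0015],[0,0,-0.1],-0.9],[[0.03,0,0.0015],[0,0,-0.1],-0.9],[[0.035,0,0.0015],[0,0,-0.1],-0.9]]' | grep -E "grip|force|pos"
python3 -m crank '[[[0.01,0,0],[0,0,0],-0.9],[[0.02,0,0],[0,0,0],-0.9],[[0.028,0,0],[0,0,0],-0.9],[[0.03,0,0],[0,0,0],-0.9],[[0.032,0,0],[0,0,0],-0.9]]' | grep -E "grip|force|pos"
python3 -m crank '[[[0.001,0,0],[0,0,0],-0.9],[[0.002,0,0],[0,0,0],-0.9],[[0.003,0,0],[0,0,0],-0.9]]' | grep -E "grip|force|pos"

```

```text
tool_pos: [0.5101, -0.113, 0.0221]
wrist_force: [0.0, 0.0, -0.9]
gripper_width: 0.015
grip_force: 63.9
tool_pos: [0.5393, -0.1128, 0.0216]
wrist_force: [-0.3, -1.1, -2.0]
gripper_width: 0.0147
grip_force: 63.9
tool_pos: [0.5411, -0.1129, 0.0215]
wrist_force: [-0.1, -0.5, -0.1]
gripper_width: 0.0147
grip_force: 63.9
```

```bash

python3 -m crank '[[[0.001,0,0],[0,0,0],-0.9],[[0.002,0,0],[0,0,0],-0.9],[[0.003,0,0],[0,0,0],-0.9]]' | grep -E "force|pos"
python3 -m crank '[[[0.001,0,0.0005],[0,0,0],-0.9],[[0.002,0,0.001],[0,0,0],-0.9],[[0.003,0,0.001],[0,0,0],-0.9]]' | grep -E "force|pos"

```

```text
tool_pos: [0.5446, -0.1128, 0.0216]
wrist_force: [0.0, -0.3, -1.6]
grip_force: 63.9
tool_pos: [0.545, -0.1128, 0.0208]
wrist_force: [-7.6, -0.0, 9.9]
grip_force: 65.4
```

```bash

python3 -m crank '[[[0.001,0,0],[0,0,0],-0.9],[[0.001,0,0],[0,0,0],-0.9],[[0.001,0,0],[0,0,0],-0.5],[[0.0005,0,0],[0,0,0],-0.34],[[0,0,0],[0,0,0],-0.34]]' | grep -E "force|pos|width"
python3 -m crank '[[[0,0,-0.03],[0,0,0],-0.34],[[0,0,-0.07],[0,0,0],-0.34],[[-0.03,0,-0.09],[0,0,0],-0.34],[[-0.065,0,-0.09],[0,0,0],-0.34],[[-0.065,0,-0.09],[0,0,0],-0.34]]' | grep -E "force|pos|width"
python3 - <<'E'
from h import *
p,_,_=pose();plan((.540,.273,.12),-4)
c,W,F=shot("wrist");np.savez("pics/wrist6.npz",**c);save("wrist6",F)
E
```

```text
tool_pos: [0.5488, -0.1128, 0.021]
wrist_force: [-0.5, 1.2, -0.1]
gripper_width: 0.0284
grip_force: 0.0
tool_pos: [0.4742, -0.1137, 0.1094]
wrist_force: [-2.3, -0.5, -1.5]
gripper_width: 0.0284
grip_force: 0.0
t 14.2 tcp [ 0.4742 -0.1137  0.1094] yaw -89.69 shift [ 0.0678 -0.3864 -0.0102] turn [ -0.048   0.022 -14.282] w 0.0284 F [-2.3 -0.5 -1.5]
```

View pics/wrist6.png

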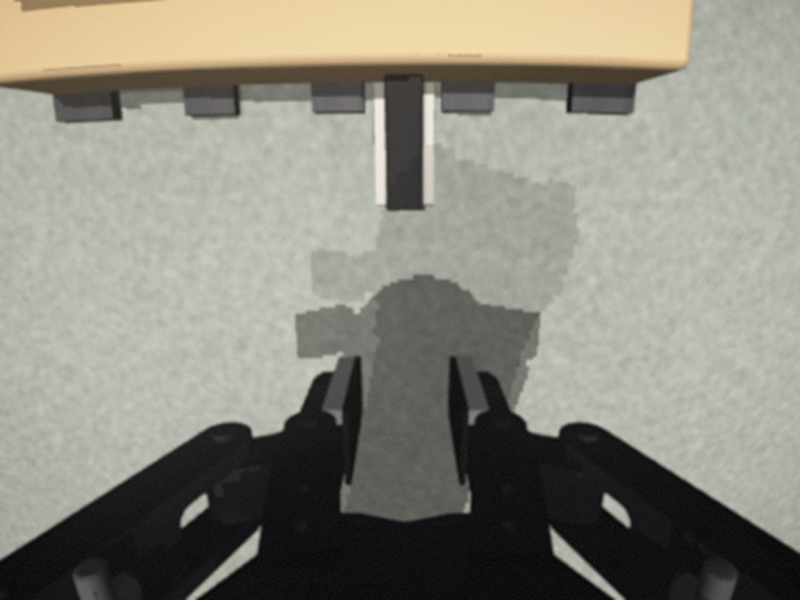

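Gauge 1 is home in gap 2, its handle (405,75–208) touching the console. Back for the second gauge.

```bash

python3 -m crank '[[[0,-0.035,0],[0,0,0],-0.34],[[0.007,-0.075,-0.01],[0,0,0],-0.34],[[0.014,-0.115,-0.01],[0,0,0],-0.34],[[0.021,-0.155,-0.01],[0,0,0],-0.34],[[0.028,-0.195,-0.01],[0,0,0],-0.34]]' | grep pos
python3 -m crank '[[[0.008,-0.04,0],[0,0,0],-0.34],[[0.016,-0.08,0],[0,0,0],-0.34],[[0.024,-0.12,0],[0,0,0],-0.34],[[0.032,-0.16,0],[0,0,0],-0.34],[[0.04,-0.191,0],[0,0,-1.1],-0.34]]' | grep pos
python3 -m crank '[[[0,0,0],[0,0,-1.1],-0.34],[[0,0,0],[0,0,-2.2],-0.34],[[0,0,0],[0,0,-3.3],-0.34],[[0,0,0],[0,0,-4.4],-0.34],[[0,0,0],[0,0,-5.5],-0.34]]' | grep pos
python3 -m crank '[[[0,0,0],[0,0,-1.1],-0.34],[[0,0,0],[0,0,-2.2],-0.34],[[0,0,0],[0,0,-3.3],-0.34],[[0,0,0],[0,0,-4.4],-0.34],[[0,0,0],[0,0,-5.5],-0.34]]' | grep pos
python3 -m crank '[[[0,0,0],[0,0,-1.1],-0.34],[[0,0,0],[0,0,-2.2],-0.34],[[0,0,0],[0,0,-2.2],-0.34]]' | grep pos
cat >> h.py <<'E'
def tops(c):
    W=cloud(c);F=c["frame"];X,Y,Z=np.moveaxis(W,2,0)
    m=(Z>.03)&(Z<.05)&(X>.4)&(X<.65)&(Y>.22)&(Y<.38)&(F.max(2)<80)
    nn,L,st,_=cv2.connectedComponentsWithStats(m.astype(np.uint8))
    for i in range(1,nn):
        if st[i,4]>100:print(st[i],rect(W[L==i]))
E
python3 - <<'E'
from h import *
plan((.5388,.2720,.0225),-5.5)
c,W,F=shot("wrist");np.savez("pics/wrist7.npz",**c);tops(c)
E
```

```text
tool_pos: [0.5103, 0.0844, 0.121]
tool_pos: [0.5474, 0.2792, 0.1204]
tool_pos: [0.5479, 0.2744, 0.1201]
tool_pos: [0.548, 0.2742, 0.1202]
tool_pos: [0.5479, 0.274, 0.1202]
t 16.1667 tcp [0.5479 0.274  0.1202] yaw -3.62 shift [-0.0027 -0.0094  0.0977] turn [ 0.039 -0.013  0.314] w 0.0282 F [ 0. -0. -0.]
[  99  139   35   74 1830] c=[0.4438 0.2981] size=[0.054  0.0165] ang=86.93 n=1830 zmed=0.0394
[ 237  159   22   75 1523] c=[0.5402 0.2758] size=[0.0553 0.0154] ang=83.88 n=1523 zmed=0.0397
```

```bash

python3 -m crank '[[[-0.003,-0.0085,0.01],[0.04,0,0.38],-0.34],[[-0.003,-0.0085,0.04],[0.04,0,0.38],-0.34],[[-0.003,-0.0085,0.07],[0.04,0,0.38],-0.34],[[-0.003,-0.0085,0.09],[0.04,0,0.38],-0.34],[[-0.003,-0.0085,0.098],[0.04,0,0.38],-0.34]]'| grep -E "pos|force"
python3 -m crank '[[[0,0,0],[0,0,0],-0.34],[[0,0,0],[0,0,0],-0.7],[[0,0,0],[0,0,0],-0.9],[[0,0,0],[0,0,0],-0.9],[[0,0,0],[0,0,0],-0.9]]' 60 | grep -E "pos|force|width"
python3 -m crank '[[[0,0,0],[0,0,0],-0.9],[[0,0,-0.02],[0,0,0],-0.9],[[0,0,-0.04],[0,0,0],-0.9],[[0,0,-0.055],[0,0,0],-0.9],[[0,0,-0.055],[0,0,0],-0.9]]' | grep -E "pos|force|width"
python3 -c "
from h import *
plan((.472,-.052,.075),-89.5)"
```

```text
tool_pos: [0.5365, 0.2697, 0.0187]
wrist_force: [-1.0, -0.9, 5.8]
grip_force: 4.6
tool_pos: [0.5395, 0.2712, 0.0235]
wrist_force: [0.3, 0.2, -1.0]
gripper_width: 0.0147
grip_force: 61.9
tool_pos: [0.5417, 0.2724, 0.0815]
wrist_force: [1.7, 1.3, -0.5]
gripper_width: 0.0148
grip_force: 62.0
t 17.4667 tcp [0.5417 0.2724 0.0815] yaw -6.02 shift [-0.3299 -0.0353  0.0048] turn [ 0.015 -0.078 13.914] w 0.0148 F [ 1.7  1.3 -0.5]
```

```bash

python3 -m crank '[[[-0.035,-0.004,0],[0,0,0],-0.9],[[-0.075,-0.008,0],[0,0,0],-0.9],[[-0.115,-0.012,0],[0,0,0],-0.9],[[-0.155,-0.016,0],[0,0,0],-0.9],[[-0.195,-0.02,0],[0,0,0],-0.9]]' | grep -E "pos|width"
python3 -m crank '[[[-0.04,-0.005,0],[0,0,0],-0.9],[[-0.08,-0.01,0],[0,0,0],-0.9],[[-0.12,-0.014,0],[0,0,0],-0.9],[[-0.135,-0.016,0],[0,0,1],-0.9],[[-0.135,-0.016,0],[0,0,2],-0.9]]' | grep -E "pos|width"
python3 -m crank '[[[0,0,0],[0,0,1.1],-0.9],[[0,0,0],[0,0,2.2],-0.9],[[0,0,0],[0,0,3.3],-0.9],[[0,0,0],[0,0,4.4],-0.9],[[0,0,0],[0,0,5.5],-0.9]]' | grep -E "width"
python3 -m crank '[[[0,0,0],[0,0,1.1],-0.9],[[0,0,0],[0,0,2.2],-0.9],[[0,0,0],[0,0,3.3],-0.9],[[0,0,0],[0,0,4.4],-0.9],[[0,0,0],[0,0,5.5],-0.9]]' | grep -E "width"
python3 -m crank '[[[0,0,0],[0,0,0.9],-0.9],[[0,0,0],[0,0,0.9],-0.9],[[0,0,0],[0,0,0.9],-0.9]]' | grep -E "width"
python3 - <<'E'
from h import *
plan((.472,-.052,.028),-89.5)
c,W,F=shot("wrist");np.savez("pics/wrist8.npz",**c);fit(c)
E
```

```text
tool_pos: [0.4973, 0.0772, 0.0768]
gripper_width: 0.0146
tool_pos: [0.4659, -0.0601, 0.0767]
gripper_width: 0.0148
gripper_width: 0.0149
gripper_width: 0.015
gripper_width: 0.0148
t 19.3833 tcp [ 0.4681 -0.0535  0.077 ] yaw -89.25 shift [ 0.004  -0.0015  0.049 ] turn [0.001 0.011 0.042] w 0.0148 F [ 0.5  0.6 -1.2]
pad y=-0.2012 w=0.0323 xmin=0.5664 col 464
pad y=-0.1422 w=0.0234 xmin=0.5659 col 385
pad y=-0.1037 w=0.0053 xmin=0.5502 col 337
pad y=-0.0819 w=0.0237 xmin=0.5653 col 287
pad y=-0.0294 w=0.0385 xmin=0.5645 col 184
pad y=0.0344 w=0.0408 xmin=0.5640 col 86
blade c=[ 0.5205 -0.0531] size=[0.0705 0.0279] ang=0.67 n=7418 zmed=0.0636 tool-x max 0.0876 tool-y mid 0.0003 z 0.0635866273831944
front of 55 body 0.5767218122626093
```

```bash

python3 -m crank '[[[0,-0.001,0.015],[0,0,0],-0.9],[[0,-0.001,0.035],[0,0,0],-0.9],[[0,-0.001,0.05],[0,0,0],-0.9],[[0,-0.001,0.056],[0,0,0],-0.9],[[0,-0.001,0.0565],[0,0,0],-0.9]]' | grep -E "grip|force|pos"
python3 -m crank '[[[0.005,0,0],[0,0,0],-0.9],[[0.015,0,0],[0,0,0],-0.9],[[0.025,0,0],[0,0,0],-0.9],[[0.035,0,0],[0,0,0],-0.9],[[0.04,0,0],[0,0,0],-0.9]]' | grep -E "grip|force|pos"
python3 -m crank '[[[0.01,0,0],[0,0,0],-0.9],[[0.02,0,0],[0,0,0],-0.9],[[0.028,0,0],[0,0,0],-0.9],[[0.032,0,0],[0,0,0],-0.9],[[0.033,0,0],[0,0,0],-0.9]]' | grep -E "grip|force|pos"

```

```text
tool_pos: [0.4674, -0.0525, 0.0199]
wrist_force: [-0.3, 0.4, -0.8]
gripper_width: 0.0144
grip_force: 62.1
tool_pos: [0.5122, -0.052, 0.0221]
wrist_force: [0.4, 0.9, -1.5]
gripper_width: 0.0149
grip_force: 62.1
tool_pos: [0.5429, -0.0518, 0.0211]
wrist_force: [-0.1, 0.8, -1.6]
gripper_width: 0.015
grip_force: 62.1
```

```bash

python3 -m crank '[[[0.001,0,0],[0,0,0],-0.9],[[0.002,0,0],[0,0,0],-0.9],[[0.003,0,0.001],[0,0,0],-0.9]]' | grep -E "force|pos"
python3 -m crank '[[[0.001,0,0.0005],[0,0,0],-0.9],[[0.002,0,0.0005],[0,0,0],-0.9],[[0.003,0,0.0005],[0,0,0],-0.9]]' | grep -E "force|pos"

```

```text
tool_pos: [0.544, -0.0519, 0.0199]
wrist_force: [0.3, 0.6, -1.8]
grip_force: 62.1
tool_pos: [0.5448, -0.0519, 0.0192]
wrist_force: [-8.1, 1.1, 7.3]
grip_force: 63.1
```

```bash

python3 -m crank '[[[0.001,0,0],[0,0,0],-0.9],[[0.001,0,0],[0,0,0],-0.9],[[0.001,0,0],[0,0,0],-0.5],[[0.0005,0,0],[0,0,0],-0.34],[[0,0,0],[0,0,0],-0.34]]' | grep -E "force|pos|width"
python3 -m crank '[[[0,0,-0.03],[0,0,0],-0.34],[[0,0,-0.07],[0,0,0],-0.34],[[-0.03,0,-0.09],[0,0,0],-0.34],[[-0.065,0,-0.09],[0,0,0],-0.34],[[-0.065,0,-0.1],[0,0,0],-0.34]]' | grep -E "force|pos|width"
python3 - <<'E'
from h import *
plan((.4433,.2931,.12),-3)
c,W,F=shot("wrist");np.savez("pics/wrist9.npz",**c)
X,Y,Z=np.moveaxis(cloud(c),2,0);m=(F.max(2)<70)&(Z>.03)&(Z<.043)&(X>.5)&(X<.59)&(abs(Y+.08)<.08)
nn,L,st,_=cv2.connectedComponentsWithStats(m.astype(np.uint8))
for i in range(1,nn):
    if st[i,4]>100: print(rect(W[L==i]),W[L==i][:,0].max())
E
```

```text
tool_pos: [0.5486, -0.0518, 0.0199]
wrist_force: [-0.3, -0.2, -0.2]
gripper_width: 0.0281
grip_force: 0.0
tool_pos: [0.4709, -0.0529, 0.1161]
wrist_force: [-3.0, 1.2, -3.1]
gripper_width: 0.0283
grip_force: 0.0
t 22.0167 tcp [ 0.4709 -0.0529  0.1161] yaw -89.50 shift [-0.0246 -0.3463 -0.0031] turn [ -0.128   0.115 -14.416] w 0.0283 F [-3.   1.2 -3.1]
c=[ 0.5501 -0.0521] size=[0.0544 0.0149] ang=0.72 n=1812 zmed=0.0357 0.5773096917070532
c=[ 0.551  -0.1127] size=[0.0545 0.0166] ang=0.70 n=2069 zmed=0.0356 0.5781510738331164
```

Both gauges are home, with handle fronts at x≈0.578 and aligned with the console. Now the third.

```bash

python3 -m crank '[[[-0.003,-0.035,0],[0,0,0],-0.34],[[-0.006,-0.075,0],[0,0,0],-0.34],[[-0.009,-0.115,0],[0,0,0],-0.34],[[-0.012,-0.155,0],[0,0,0],-0.34],[[-0.015,-0.195,0],[0,0,0],-0.34]]' | grep pos
python3 -m crank '[[[-0.003,-0.04,0],[0,0,0],-0.34],[[-0.006,-0.08,0],[0,0,0],-0.34],[[-0.009,-0.12,0],[0,0,0],-0.34],[[-0.01,-0.151,0],[0,0,-1.1],-0.34],[[-0.01,-0.151,0],[0,0,-2.2],-0.34]]' | grep pos
python3 -m crank '[[[0,0,0],[0,0,-1.1],-0.34],[[0,0,0],[0,0,-2.2],-0.34],[[0,0,0],[0,0,-3.3],-0.34],[[0,0,0],[0,0,-4.4],-0.34],[[0,0,0],[0,0,-5.5],-0.34]]' | grep pos
python3 -m crank '[[[0,0,0],[0,0,-1.1],-0.34],[[0,0,0],[0,0,-2.2],-0.34],[[0,0,0],[0,0,-3.3],-0.34],[[0,0,0],[0,0,-4.4],-0.34],[[0,0,0],[0,0,-5.5],-0.34]]' | grep pos
python3 -m crank '[[[0,0,0],[0,0,-1.2],-0.34],[[0,0,0],[0,0,-1.2],-0.34],[[0,0,0],[0,0,-1.2],-0.34]]' | grep pos
python3 - <<'E'
from h import *
c,W,F=shot("wrist");np.savez("pics/wrist10.npz",**c);tops(c)
plan((.4435,.2931,.0225),-3)
E
```

```text
tool_pos: [0.4663, 0.1446, 0.12]
tool_pos: [0.4526, 0.3045, 0.1204]
tool_pos: [0.4547, 0.2941, 0.1195]
tool_pos: [0.4548, 0.294, 0.1195]
tool_pos: [0.4545, 0.2937, 0.1195]
[ 231  157   23   75 1563] c=[0.443  0.2976] size=[0.0555 0.0154] ang=87.48 n=1563 zmed=0.0397
t 24.0333 tcp [0.4544 0.2935 0.1195] yaw -3.19 shift [-0.0011 -0.0108  0.097 ] turn [-0.002 -0.006 -0.031] w 0.028 F [ 0.4 -0.7  0.7]
```

```bash

python3 -m crank '[[[-0.001,-0.0115,0.01],[0,0,-0.11],-0.34],[[-0.001,-0.0115,0.04],[0,0,-0.11],-0.34],[[-0.001,-0.0115,0.07],[0,0,-0.11],-0.34],[[-0.001,-0.0115,0.09],[0,0,-0.11],-0.34],[[-0.001,-0.0115,0.097],[0,0,-0.11],-0.34]]'| grep -E "pos|force"
python3 -m crank '[[[0,0,0],[0,0,0],-0.34],[[0,0,0],[0,0,0],-0.7],[[0,0,0],[0,0,0],-0.9],[[0,0,0],[0,0,0],-0.9],[[0,0,0],[0,0,0],-0.9]]' 60 | grep -E "pos|force|width"
python3 -m crank '[[[0,0,0],[0,0,0],-0.9],[[0,0,-0.02],[0,0,0],-0.9],[[0,0,-0.04],[0,0,0],-0.9],[[0,0,-0.055],[0,0,0],-0.9],[[0,0,-0.055],[0,0,0],-0.9]]' | grep -E "pos|force|width"
python3 -c "
from h import *
plan((.472,.008,.075),-89.5)"
```

```text
tool_pos: [0.4401, 0.2913, 0.0193]
wrist_force: [-0.1, -0.7, 0.4]
grip_force: 0.0
tool_pos: [0.4432, 0.2934, 0.0237]
wrist_force: [0.0, -0.2, -2.1]
gripper_width: 0.0148
grip_force: 62.1
tool_pos: [0.4449, 0.2947, 0.0811]
wrist_force: [0.6, 0.8, -0.8]
gripper_width: 0.0149
grip_force: 62.2
t 25.2833 tcp [0.4449 0.2947 0.0811] yaw -2.35 shift [-0.2854  0.0388  0.005 ] turn [ 1.0000e-02 -7.6000e-02  1.4525e+01] w 0.0149 F [ 0.6  0.8 -0.8]
```

```bash

python3 -m crank '[[[-0.035,0.004,0],[0,0,0],-0.9],[[-0.075,0.009,0],[0,0,0],-0.9],[[-0.115,0.014,0],[0,0,0],-0.9],[[-0.155,0.019,0],[0,0,0],-0.9],[[-0.195,0.024,0],[0,0,0],-0.9]]' | grep -E "pos|width"
python3 -m crank '[[[-0.04,0.006,0],[0,0,0],-0.9],[[-0.08,0.012,0],[0,0,0],-0.9],[[-0.09,0.013,0],[0,0,1],-0.9],[[-0.09,0.013,0],[0,0,2],-0.9],[[-0.09,0.013,0],[0,0,3],-0.9]]' | grep -E "pos|width"
python3 -m crank '[[[0,0,0],[0,0,1.1],-0.9],[[0,0,0],[0,0,2.2],-0.9],[[0,0,0],[0,0,3.3],-0.9],[[0,0,0],[0,0,4.4],-0.9],[[0,0,0],[0,0,5.5],-0.9]]' | grep -E "width"
python3 -m crank '[[[0,0,0],[0,0,1.1],-0.9],[[0,0,0],[0,0,2.2],-0.9],[[0,0,0],[0,0,3.3],-0.9],[[0,0,0],[0,0,4.4],-0.9],[[0,0,0],[0,0,5.5],-0.9]]' | grep -E "width"
python3 -m crank '[[[0,0,0],[0,0,0.5],-0.9],[[0,0,0],[0,0,0.5],-0.9],[[0,0,0],[0,0,0.5],-0.9]]' | grep -E "width"
python3 - <<'E'
from h import *
plan((.472,.008,.028),-89.5)
c,W,F=shot("wrist");np.savez("pics/wrist11.npz",**c);fit(c)
E
```

```text
tool_pos: [0.4577, 0.0952, 0.077]
gripper_width: 0.0151
tool_pos: [0.4672, 0.0042, 0.0768]
gripper_width: 0.0147
gripper_width: 0.0147
gripper_width: 0.0146
gripper_width: 0.0149
t 27.2 tcp [0.4672 0.0066 0.077 ] yaw -89.24 shift [ 0.0049 -0.0014  0.049 ] turn [0.002 0.013 0.044] w 0.0149 F [ 0.1  0.4 -1.1]
pad y=-0.1463 w=0.0151 xmin=0.5656 col 486
pad y=-0.1049 w=0.0056 xmin=0.5502 col 432
pad y=-0.0844 w=0.0289 xmin=0.5652 col 384
pad y=-0.0406 w=0.0085 xmin=0.5503 col 332
pad y=0.0104 w=0.0875 xmin=0.5641 col 181
blade c=[0.5188 0.007 ] size=[0.0714 0.0279] ang=1.02 n=7419 zmed=0.0633 tool-x max 0.0872 tool-y mid 0.0002 z 0.06332195275643185
front of 55 body 0.5766952362593051
```

```bash

python3 -m crank '[[[0,-0.0005,0.015],[0,0,0.05],-0.9],[[0,-0.0005,0.035],[0,0,0.05],-0.9],[[0,-0.0005,0.05],[0,0,0.05],-0.9],[[0,-0.0005,0.056],[0,0,0.05],-0.9],[[0,-0.0005,0.0565],[0,0,0.05],-0.9]]' | grep -E "grip|force|pos"
python3 -m crank '[[[0.005,0,0],[0,0,0],-0.9],[[0.015,0,0],[0,0,0],-0.9],[[0.025,0,0],[0,0,0],-0.9],[[0.035,0,0],[0,0,0],-0.9],[[0.04,0,0],[0,0,0],-0.9]]' | grep -E "grip|force|pos"
python3 -m crank '[[[0.01,0,0],[0,0,0],-0.9],[[0.02,0,0],[0,0,0],-0.9],[[0.028,0,0],[0,0,0],-0.9],[[0.032,0,0],[0,0,0],-0.9],[[0.033,0,0],[0,0,0],-0.9]]' | grep -E "grip|force|pos"
python3 -m crank '[[[0.001,0,0],[0,0,0],-0.9],[[0.002,0,0],[0,0,0],-0.9],[[0.003,0,0.001],[0,0,0],-0.9]]' | grep -E "force|pos"

```

```text
tool_pos: [0.4669, 0.007, 0.0201]
wrist_force: [0.5, 0.5, -1.1]
gripper_width: 0.0149
grip_force: 62.3
tool_pos: [0.5113, 0.0075, 0.0221]
wrist_force: [0.8, -0.2, -0.9]
gripper_width: 0.0146
grip_force: 62.3
tool_pos: [0.542, 0.0076, 0.0211]
wrist_force: [-0.5, -1.0, -1.6]
gripper_width: 0.0148
grip_force: 62.3
tool_pos: [0.5431, 0.0075, 0.0199]
wrist_force: [-0.7, -0.4, -1.3]
grip_force: 62.3
```

```bash

python3 -m crank '[[[0.001,0,0.0005],[0,0,0],-0.9],[[0.002,0,0.0005],[0,0,0],-0.9],[[0.003,0,0.0005],[0,0,0],-0.9]]' | grep -E "force|pos"

```

```text
tool_pos: [0.5444, 0.0075, 0.0193]
wrist_force: [-7.4, 0.2, 7.5]
grip_force: 63.4
```

```bash

python3 -m crank '[[[0.001,0,0],[0,0,0],-0.9],[[0.001,0,0],[0,0,0],-0.9],[[0.001,0,0],[0,0,0],-0.5],[[0.0005,0,0],[0,0,0],-0.34],[[0,0,0],[0,0,0],-0.34]]' | grep -E "force|pos|width"
python3 -m crank '[[[0,0,-0.03],[0,0,0],-0.34],[[0,0,-0.07],[0,0,0],-0.34],[[-0.03,0,-0.1],[0,0,0],-0.34],[[-0.065,0,-0.13],[0,0,0],-0.34],[[-0.08,0,-0.17],[0,0,0],-0.34]]' | grep -E "force|pos|width"
python3 -m crank '[[[0,0.035,0],[0,0,0],-0.34],[[0,0.075,0],[0,0,0],-0.34],[[0,0.115,0],[0,0,0],-0.34],[[0,0.155,0],[0,0,0],-0.34],[[0,0.195,0],[0,0,0],-0.34]]' | grep pos
python3 - <<'E'
from h import *
c,W,F=shot("wrist");np.savez("pics/wrist12.npz",**c)
X,Y,Z=np.moveaxis(cloud(c),2,0);m=(F.max(2)<70)&(Z>.03)&(Z<.043)&(X>.5)&(X<.59)&(abs(Y+.06)<.12)
nn,L,st,_=cv2.connectedComponentsWithStats(m.astype(np.uint8))
for i in range(1,nn):
    if st[i,4]>100: print(rect(W[L==i]),W[L==i][:,0].max())
E
python3 -m crank '[[[0,0.035,0],[0,0,-0.8],0.2],[[0,0.075,0],[0,0,-1.6],0.2],[[0,0.115,0],[0,0,-2.4],0.2],[[0,0.155,0],[0,0,-3],0.2],[[0,0.19,0],[0,0,-3],0.2]]' | grep pos
python3 - <<'E'
from h import *
c,W,F=shot("wrist");np.savez("pics/wrist13.npz",**c);save("wrist13",F)
plan((.487,-.397,.22),-72)
X,Y,Z=np.moveaxis(W,2,0);f=F.astype(int);b=np.nanmedian(Z[abs(Z)<.01]);print("bench",b)
t=(abs(X-.487)<.14)&(abs(Y+.397)<.14)&(f[...,2]<f[...,0]+25)
print("steel",rect(big(W,t&(Z-b>.006)&(Z-b<.014))));print("grip",rect(big(W,t&(Z-b>.034)&(Z-b<.046)&(F.max(2)<80))))
E
```

```text
tool_pos: [0.5477, 0.0076, 0.0199]
wrist_force: [-0.2, 0.6, -0.6]
gripper_width: 0.0282
grip_force: 0.0
tool_pos: [0.4645, 0.0066, 0.1834]
wrist_force: [-0.5, 0.2, -0.0]
gripper_width: 0.0278
grip_force: 0.0
tool_pos: [0.4707, -0.1898, 0.1851]
c=[ 0.5509 -0.1138] size=[0.0545 0.016 ] ang=2.18 n=1113 zmed=0.0357 0.5778846502837768
c=[ 0.5502 -0.053 ] size=[0.0543 0.0166] ang=1.76 n=1131 zmed=0.0356 0.5775243252653126
c=[0.5498 0.0062] size=[0.0541 0.0171] ang=1.75 n=1091 zmed=0.0356 0.5770462940423084
tool_pos: [0.4714, -0.3809, 0.1847]
t 30.7667 tcp [ 0.4692 -0.3901  0.1854] yaw -72.17 shift [ 0.0148  0.0124 -0.0345] turn [ 0.104  0.019 -0.028] w 0.0509 F [-0.1 -6.6  0.7]
bench 0.0017165354380239695
steel c=[ 0.4889 -0.3699] size=[0.1501 0.04  ] ang=17.85 n=5284 zmed=0.0118
grip c=[ 0.4898 -0.3701] size=[0.0232 0.0138] ang=18.21 n=405 zmed=0.0417
```

View pics/wrist13.png

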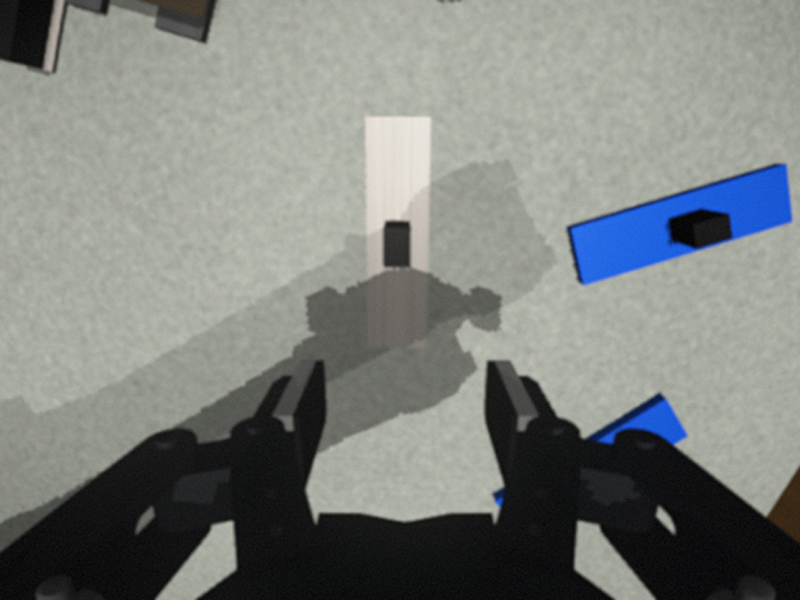

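The straightedge is steel-coloured at (398,230) with its grip block at (397,244). The blue look-alikes at (685,225) and (600,445) are ignored. Re-measuring at rest.

```bash
cat >> h.py <<'E'
def edge(c):
    W=cloud(c);F=c["frame"]
    X,Y,Z=np.moveaxis(W,2,0);f=F.astype(int);b=np.nanmedian(Z[abs(Z)<.01])
    t=(X>.3)&(X<.78)&(Y<-.2)&(Y>-.5)&(f[...,2]<f[...,0]+25)
    print("steel",rect(big(W,t&(Z-b>.006)&(Z-b<.014)&(F.min(2)>60))));print("grip",rect(big(W,t&(Z-b>.034)&(Z-b<.046)&(F.max(2)<80))))
E
python3 -m crank '[[[0,0,0],[0,0,0],0.2],[[0,0,0],[0,0,0],0.2],[[0,0,0],[0,0,0],0.2]]' | grep pos
python3 - <<'E'
from h import *
c,W,F=shot("wrist");edge(c)
plan((.489,-.370,.02),-72)
c,W,F=shot("side");edge(c)
E
```

```text
tool_pos: [0.4722, -0.3761, 0.1839]
steel c=[ 0.4893 -0.3701] size=[0.1504 0.0399] ang=17.51 n=5294 zmed=0.0118
grip c=[ 0.4894 -0.37  ] size=[0.0236 0.0138] ang=18.25 n=407 zmed=0.0418
t 31.0667 tcp [ 0.4724 -0.3756  0.1839] yaw -71.47 shift [0.0175 0.0002 0.164 ] turn [-0.016 -0.002  0.088] w 0.0511 F [-0.2  0.2  0.1]
steel c=[ 0.4852 -0.3728] size=[0.1534 0.0424] ang=18.06 n=455 zmed=0.0115
grip c=[ 0.4844 -0.373 ] size=[0.0243 0.0132] ang=18.42 n=31 zmed=0.0411
```

```bash

python3 -m crank '[[[0.0175,0,0.03],[0,0,0.09],-0.34],[[0.0175,0,0.07],[0,0,0.09],-0.34],[[0.0175,0,0.11],[0,0,0.09],-0.34],[[0.0175,0,0.14],[0,0,0.09],-0.34],[[0.0175,0,0.157],[0,0,0.09],-0.34]]'| grep -E "pos|force"
python3 -m crank '[[[0,0,0],[0,0,0],-0.34],[[0,0,0],[0,0,0],-0.34]]'| grep -E "pos|force"
python3 -c "
from h import *
plan((.489,-.370,.025),-72)"
```

```text
tool_pos: [0.4864, -0.368, 0.023]
wrist_force: [-0.4, 0.6, -0.5]
grip_force: 0.0
tool_pos: [0.4884, -0.3707, 0.0269]
wrist_force: [-0.3, 0.4, -0.3]
grip_force: 0.0
t 31.7 tcp [ 0.4884 -0.3707  0.0269] yaw -72.05 shift [ 0.0008 -0.0005  0.0019] turn [-0.018  0.009 -0.009] w 0.0282 F [-0.3  0.4 -0.3]
```

```bash

python3 -m crank '[[[0,0,0.001],[0,0,0],-0.6],[[0,0,0.001],[0,0,0],-0.9],[[0,0,0.001],[0,0,0],-0.9],[[0,0,0.001],[0,0,0],-0.9],[[0,0,0.001],[0,0,0],-0.9]]' 80 | grep -E "pos|force|width"
python3 -m crank '[[[0,0,-0.005],[0,0,0],-0.9],[[0,0,-0.012],[0,0,0],-0.9],[[0,0,-0.02],[0,0,0],-0.9],[[0,0,-0.02],[0,0,0],-0.9],[[0,0,-0.02],[0,0,0],-0.9]]' | grep -E "pos|force|width"
python3 -c "
from h import *
plan((.480,-.2465,.045),-89.5)"
```

```text
tool_pos: [0.4892, -0.3723, 0.028]
wrist_force: [-0.2, 3.0, 6.0]
gripper_width: 0.0143
grip_force: 80.1
tool_pos: [0.4882, -0.3731, 0.047]
wrist_force: [0.0, -0.1, -3.0]
gripper_width: 0.0146
grip_force: 78.8
t 32.5333 tcp [ 0.4882 -0.3731  0.047 ] yaw -72.20 shift [ 0.0309 -0.123   0.0018] turn [ 0.011 -0.006  2.883] w 0.0146 F [ 0.  -0.1 -3. ]
```

```bash

python3 -m crank '[[[0.006,-0.025,0],[0,0,0.5],-0.9],[[0.013,-0.055,0],[0,0,1.2],-0.9],[[0.02,-0.085,0],[0,0,1.9],-0.9],[[0.027,-0.11,0],[0,0,2.5],-0.9],[[0.031,-0.123,0],[0,0,2.88],-0.9]]' | grep -E "pos|force|width"
python3 -m crank '[[[0,0,0],[0,0,0],-0.9],[[0,0,0],[0,0,0],-0.9],[[0,0,0],[0,0,0],-0.9]]' | grep -E "pos|force|width"
python3 - <<'E'
from h import *
plan((.640,-.2465,.045),-89.5)
c,W,F=shot("wrist");save("wrist14",F);X,Y,Z=np.moveaxis(W,2,0)
p,M,s=pose();T=(W-p)@M
m=(F.min(2)>60)&(abs(T[...,1])<.03)&(abs(T[...,0])<.09)&(Z>.02)&(Z<.05);print("strip",rect(big(W,m)))
m=(Z>.05)&(Z<.062)&(X>.56)&(X<.72)&(Y>-.24)&(Y<-.05);Q=W[m];e=[]
for x0 in np.arange(.585,.71,.004):
    q=Q[abs(Q[:,0]-x0)<.002]
    if len(q)>8:e.append((x0,np.percentile(q[:,1],1)))
e=np.array(e);print("end",np.round(e[::5],4),"xrange",np.percentile(Q[:,0],[.5,99.5]),np.polyfit(e[:,0],e[:,1],1))
m=(Z>.06)&(Z<.08)&(X>.6)&(X<.75)&(Y<-.29)&(Y>-.4);print("jar",rect(W[m]) if m.sum()>20 else m.sum())
E
```

```text
tool_pos: [0.479, -0.2408, 0.0452]
wrist_force: [0.5, -0.3, -3.1]
gripper_width: 0.0148
grip_force: 78.9
tool_pos: [0.4799, -0.2472, 0.0465]
wrist_force: [0.1, 0.4, -3.0]
gripper_width: 0.0149
grip_force: 78.9
t 33.2 tcp [ 0.4799 -0.2472  0.0465] yaw -89.47 shift [0.1601 0.0008 0.0015] turn [ 0.014 -0.001  0.005] w 0.0149 F [ 0.1  0.4 -3. ]
strip c=[ 0.5179 -0.2469] size=[0.0749 0.04  ] ang=0.40 n=10941 zmed=0.0301
end [[ 0.585  -0.2198]] xrange [0.57815992 0.59047483] [ 8.67049617 -5.30354787]
jar 0
```

View pics/wrist14.png

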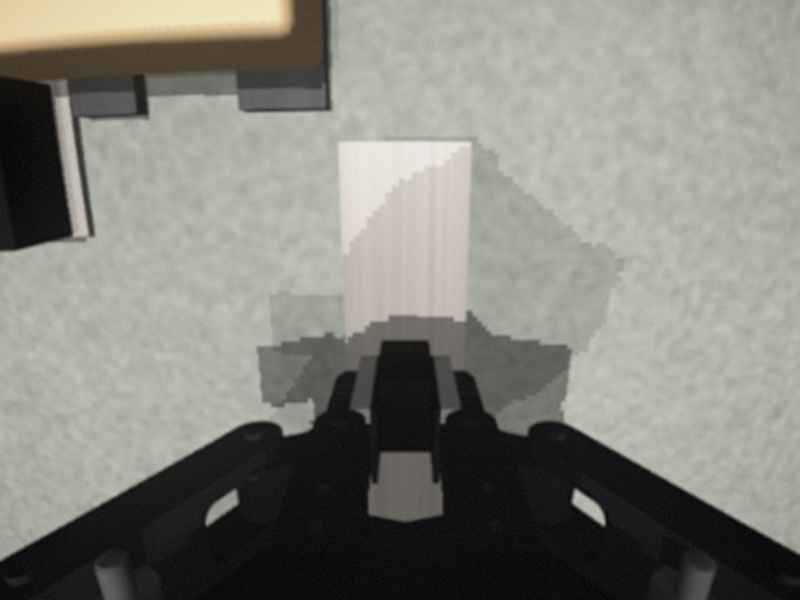

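```bash

python3 -m crank '[[[0.025,0,0],[0,0,0],-0.9],[[0.06,0,0],[0,0,0],-0.9],[[0.095,0,0],[0,0,0],-0.9],[[0.13,0,0],[0,0,0],-0.9],[[0.159,0,0],[0,0,0],-0.9]]' | grep -E "pos|force|width"
python3 -m crank '[[[0,0,0],[0,0,0],-0.9],[[0,0,0.005],[0,0,0],-0.9],[[0,0,0.01],[0,0,0],-0.9],[[0,0,0.015],[0,0,0],-0.9],[[0,0,0.017],[0,0,0],-0.9]]' | grep -E "pos|force|width"
python3 -m crank '[[[0,0,0.001],[0,0,0],-0.9],[[0,0,0.002],[0,0,0],-0.9],[[0,0,0.002],[0,0,0],-0.9]]' | grep -E "pos|force|width"
python3 - <<'E'
from h import *
plan((.639,-.2465,.045),-89.5)
c,W,F=shot("side");save("side2",F,(220,130,380,250));edge(c)
E
```

```text
tool_pos: [0.6415, -0.2461, 0.0464]
wrist_force: [0.7, -0.0, -2.7]
gripper_width: 0.0143
grip_force: 78.9
tool_pos: [0.6393, -0.2535, 0.0329]
wrist_force: [-0.5, -7.4, 9.3]
gripper_width: 0.0143
grip_force: 79.5
tool_pos: [0.6392, -0.2544, 0.0317]
wrist_force: [1.3, -9.4, 6.4]
gripper_width: 0.0145
grip_force: 79.7
t 34.3333 tcp [ 0.6392 -0.2544  0.0317] yaw -89.93 shift [-0.0001 -0.0078 -0.0134] turn [ 0.095 -0.062 -0.071] w 0.0145 F [ 1.3 -9.4  6.4]
steel c=[ 0.6289 -0.2561] size=[0.0417 0.1394] ang=89.44 n=162 zmed=0.0131
grip c=[ 0.6296 -0.2562] size=[0.0153 0.0436] ang=2.13 n=31 zmed=0.0417
```

View pics/side2.png

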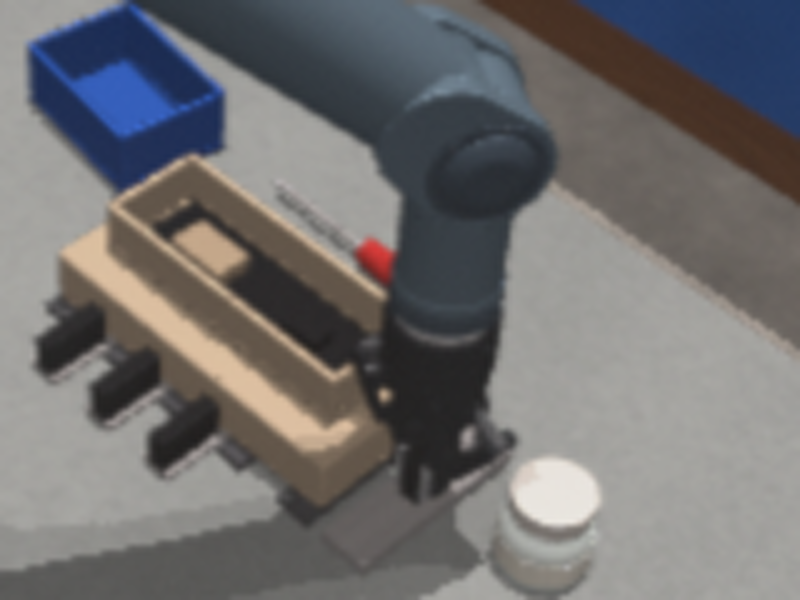

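The strip is held beside the console end, but the hand presses lightly (about 9 N) on the console's upper bin. I'll back off, release and push the strip flush with closed fingers. The three gauges sit in their gaps and the jar at (550,520) is clear.

```bash

python3 -m crank '[[[0,0.003,0],[0,0,0],-0.9],[[0,0.006,0],[0,0,0],-0.9],[[0,0.009,0],[0,0,0],-0.9],[[0,0.01,0],[0,0,0],-0.9],[[0,0.01,0],[0,0,0],-0.9]]' | grep -E "pos|force|width|rot"

```

```text
tool_pos: [0.6378, -0.2561, 0.0281]
ee_rot: [1.0, 0.004, -0.001, 0.0]
wrist_force: [-2.1, -2.3, 6.3]
gripper_width: 0.0145
grip_force: 81.3
```

```bash

python3 -m crank '[[[0,0.002,0],[0,0,0],-0.9],[[0,0.002,0],[0,0,0],-0.55],[[0,0.002,0],[0,0,0],-0.5],[[0,0.002,0],[0,0,0],-0.5]]' | grep -E "pos|force|width"
python3 -m crank '[[[0,0,-0.01],[0,0,0],-0.5],[[0,0,-0.03],[0,0,0],-0.5],[[0,0,-0.06],[0,0,0],-0.5],[[0,0,-0.1],[0,0,0],-0.5],[[0,0,-0.13],[0,0,0],-0.5]]' | grep -E "pos|force|width"
python3 -m crank '[[[-0.03,0.03,-0.02],[0,0,-1.1],-0.5],[[-0.06,0.05,-0.03],[0,0,-2.2],-0.5],[[-0.06,0.05,-0.03],[0,0,-3.3],-0.5],[[-0.06,0.05,-0.03],[0,0,-4.4],-0.5],[[-0.06,0.05,-0.03],[0,0,-5.5],-0.9]]' | grep -E "pos|force|width"
python3 -m crank '[[[0,0,0],[0,0,-1.1],-0.9],[[0,0,0],[0,0,-2.2],-0.9],[[0,0,0],[0,0,-3.3],-0.9],[[0,0,0],[0,0,-4.4],-0.9],[[0,0,0],[0,0,-5.5],-1]]' | grep -E "pos|width"
python3 -m crank '[[[0,0,0],[0,0,-1.1],-1],[[0,0,0],[0,0,-2.2],-1],[[0,0,0],[0,0,-3.3],-1],[[0,0,0],[0,0,-4],-1],[[0,0,0],[0,0,-4],-1]]' | grep -E "pos|width"
python3 - <<'E'
from h import *
c,W,F=shot("wrist");np.savez("pics/wrist15.npz",**c);save("wrist15",F);edge(c)
X,Y,Z=np.moveaxis(W,2,0);p,_,_=pose();plan(p,0.5)
m=(Z>.06)&(Z<.08)&(X>.6)&(X<.75)&(Y<-.29)&(Y>-.4);print("jar",rect(W[m]) if m.sum()>20 else m.sum())
E
```

```text
tool_pos: [0.6381, -0.2569, 0.0271]
wrist_force: [-0.1, -2.1, 4.3]
gripper_width: 0.0212
grip_force: 0.0
tool_pos: [0.6392, -0.2543, 0.1588]
wrist_force: [1.0, -0.5, 0.5]
gripper_width: 0.0211
grip_force: 0.0
tool_pos: [0.5786, -0.3061, 0.1875]
wrist_force: [0.3, -0.4, 0.1]
gripper_width: 0.0108
grip_force: 0.0
tool_pos: [0.5794, -0.3047, 0.1866]
gripper_width: 0.0003
tool_pos: [0.5794, -0.3049, 0.1866]
gripper_width: -0.0003
steel c=[ 0.639  -0.2562] size=[0.15   0.0404] ang=0.91 n=5530 zmed=0.0117
grip c=[ 0.6379 -0.2556] size=[0.0237 0.0152] ang=1.33 n=464 zmed=0.0415
t 36.85 tcp [ 0.5794 -0.3052  0.1867] yaw 0.54 shift [0. 0. 0.] turn [-0.015 -0.02   0.007] w -0.0001 F [-0.1  0.6  0.2]
jar c=[ 0.6691 -0.3417] size=[0.0571 0.0579] ang=20.58 n=3273 zmed=0.0716
```

View pics/wrist15.png

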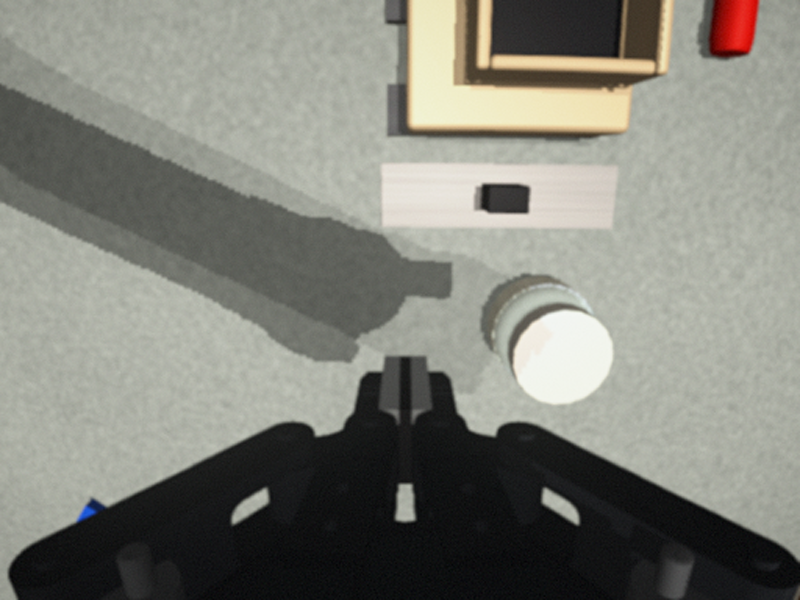

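The strip lies parallel, about 16 mm off the console end ((500,195), block at (505,198)), and the jar (550,340) leaves room for the closed fingers. Coming down at (0.639, -0.285), then pushing +y on the block.

```bash

python3 -m crank '[[[0.01,0.03,0],[0,0,0],-1],[[0.02,0.06,0.02],[0,0,0],-1],[[0.02,0.06,0.06],[0,0,0],-1],[[0.02,0.06,0.095],[0,0,0],-1],[[0.02,0.06,0.115],[0,0,0],-1]]' | grep -E "pos|force|width"
python3 -m crank '[[[0,0,0.01],[0,0,0],-1],[[0,0,0.02],[0,0,0],-1],[[0,0,0.03],[0,0,0],-1],[[0,0,0.039],[0,0,0],-1],[[0,0,0.039],[0,0,0],-1]]' | grep -E "pos|force|width"

```

```text
tool_pos: [0.6373, -0.2829, 0.0672]
wrist_force: [-0.9, 0.1, -1.3]
gripper_width: 0.0002
grip_force: 0.0
tool_pos: [0.6387, -0.2861, 0.0323]
wrist_force: [-0.7, 0.8, -0.2]
gripper_width: 0.0001
grip_force: 0.0
```

```bash

python3 -m crank '[[[0.005,0,0],[0,0,0],-1],[[0.01,0,0],[0,0,0],-1],[[0.014,0,0],[0,0,0],-1],[[0.018,0,0],[0,0,0],-1],[[0.021,0,0],[0,0,0],-1]]' | grep -E "pos|force"
python3 -m crank '[[[0.001,0,0],[0,0,0],-1],[[0.002,0,0],[0,0,0],-1],[[0.003,0,0],[0,0,0],-1],[[0.004,0,0],[0,0,0],-1],[[0.005,0,0],[0,0,0],-1]]' | grep -E "pos|force"
python3 - <<'E'
from h import *
c,W,F=shot("wrist");edge(c)
E
```

```text
tool_pos: [0.6398, -0.2661, 0.0345]
wrist_force: [0.1, -3.7, 1.6]
grip_force: 1.9
tool_pos: [0.6396, -0.2627, 0.0345]
wrist_force: [-0.1, -4.5, 4.4]
grip_force: 2.6
steel c=[ 0.638  -0.2469] size=[0.1509 0.0357] ang=0.71 n=14149 zmed=0.0118
grip c=[ 0.6398 -0.2461] size=[0.027  0.0211] ang=0.21 n=2405 zmed=0.0417
```

```bash

python3 -m crank '[[[0.001,0,0],[0,0,0],-1],[[0.002,0,0],[0,0,0],-1],[[0.003,0,0],[0,0,0],-1],[[0.004,0,0],[0,0,0],-1],[[0.005,0,0],[0,0,0],-1]]' | grep -E "pos|wrist_force"
python3 -m crank '[[[0.0007,0,0],[0,0,0],-1],[[0.0014,0,0],[0,0,0],-1],[[0.002,0,0],[0,0,0],-1]]' | grep -E "pos|wrist_force"
python3 -m crank '[[[0.0007,0,0],[0,0,0],-1],[[0.0014,0,0],[0,0,0],-1],[[0.002,0,0],[0,0,0],-1]]' | grep -E "pos|wrist_force"

```

```text
tool_pos: [0.6394, -0.258, 0.0344]
wrist_force: [0.3, -6.9, 3.5]
tool_pos: [0.6394, -0.2578, 0.0345]
wrist_force: [0.6, -7.6, 3.9]
tool_pos: [0.6394, -0.2575, 0.0349]
wrist_force: [0.9, -10.7, 4.9]
```

```bash

python3 -m crank '[[[0.001,0,0],[0,0,0],-1],[[0.002,0,0],[0,0,0],-1],[[0.003,0,0],[0,0,0],-1],[[0.003,0,0],[0,0,0],-1]]' | grep -E "pos|wrist_force"
python3 -m crank '[[[-0.005,0,0],[0,0,0],-1],[[-0.015,0,0],[0,0,0],-1],[[-0.022,0,-0.01],[0,0,0],-1],[[-0.022,0,-0.04],[0,0,0],-1],[[-0.022,0,-0.08],[0,0,0],-1]]' | grep -E "pos|wrist_force"
python3 -m crank '[[[0,-0.03,-0.04],[0,0,0],-1],[[-0.02,-0.06,-0.07],[0,0,0],-1],[[-0.02,-0.06,-0.07],[0,0,0],-1],[[-0.02,-0.06,-0.07],[0,0,0],-1]]' | grep -E "pos|wrist_force"
python3 - <<'E'
from h import *
c,W,F=shot("wrist");np.savez("pics/wrist16.npz",**c);save("wrist16",F);edge(c)
X,Y,Z=np.moveaxis(W,2,0)
m=(Z>.05)&(Z<.062)&(X>.56)&(X<.72)&(Y>-.24)&(Y<-.05);Q=W[m];e=[]
for x0 in np.arange(.585,.695,.004):
    q=Q[abs(Q[:,0]-x0)<.002]
    if len(q)>8:e.append((x0,np.percentile(q[:,1],1)))
e=np.array(e);print("end",np.round(e[::6],4),"xr",np.percentile(Q[:,0],[.5,99.5]))
p,_,_=pose();plan((.535,.489,.26),-95)
E
```

```text
tool_pos: [0.6394, -0.2568, 0.0357]
wrist_force: [1.8, -11.2, 5.8]
tool_pos: [0.6348, -0.2671, 0.1084]
wrist_force: [0.5, -0.0, 0.8]
tool_pos: [0.5782, -0.2938, 0.1868]
wrist_force: [0.1, -0.8, 0.2]
steel c=[ 0.6382 -0.2299] size=[0.1501 0.0596] ang=0.19 n=5821 zmed=0.0117
grip c=[ 0.6372 -0.2389] size=[0.023  0.0142] ang=0.74 n=444 zmed=0.0416
end [[ 0.585  -0.2182]
 [ 0.609  -0.2187]
 [ 0.633  -0.2192]
 [ 0.657  -0.2188]
 [ 0.681  -0.219 ]] xr [0.57837893 0.69634791]
t 40.6167 tcp [ 0.5789 -0.2914  0.1843] yaw 0.41 shift [ 0.7807 -0.0382 -0.0752] turn [ 3.0000e-03 -1.4000e-02  1.5901e+01] w -0.0001 F [ 0.1  0.2 -0.5]
```

View pics/wrist16.png

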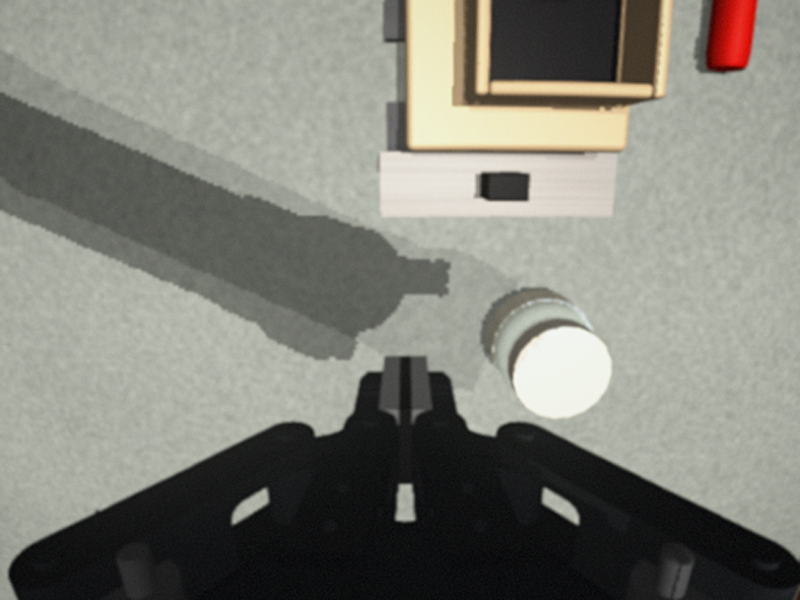

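The straightedge is flush along the end with its block at (505,186), centred, and the jar is untouched at (558,360). Now back to the lid handle.

```bash

python3 - <<'E'
from h import *
W=cloud(dict(np.load("pics/wrist16.npz")));X,Y,Z=np.moveaxis(W,2,0)
m=(Z>.007)&(Z<.016)&(X>.56)&(X<.72)&(Y<-.24)&(Y>-.28)
e=[(x,np.percentile(W[m&(abs(X-x)<.002)][:,1],1)) for x in np.arange(.57,.71,.004)];e=np.array(e);print("outer edge slope",np.polyfit(e[:,0],e[:,1],1))
E
python3 -m crank '[[[0.02,0,-0.03],[0,0,0],-0.4],[[0.06,-0.002,-0.06],[0,0,0],-0.4],[[0.1,-0.004,-0.075],[0,0,0],-0.4],[[0.14,-0.006,-0.075],[0,0,0],-0.4],[[0.18,-0.008,-0.075],[0,0,0],-0.4]]' | grep -E "pos"
python3 -m crank '[[[0.04,-0.002,0],[0,0,0],-0.4],[[0.08,-0.004,0],[0,0,0],-0.4],[[0.12,-0.006,0],[0,0,0],-0.4],[[0.16,-0.008,0],[0,0,0],-0.4],[[0.2,-0.01,0],[0,0,0],-0.4]]' | grep -E "pos"
python3 -m crank '[[[0.04,-0.002,0],[0,0,0],-0.4],[[0.08,-0.004,0],[0,0,0],-0.4],[[0.12,-0.006,0],[0,0,0],-0.4],[[0.16,-0.008,0],[0,0,0],-0.4],[[0.2,-0.01,0],[0,0,0],-0.4]]' | grep -E "pos"
python3 -m crank '[[[0.04,-0.002,0],[0,0,0],-0.4],[[0.08,-0.004,0],[0,0,1],-0.4],[[0.1,-0.005,0],[0,0,2],-0.4],[[0.1,-0.005,0],[0,0,3],-0.4],[[0.1,-0.005,0],[0,0,4],-0.4]]' | grep -E "pos"
python3 -m crank '[[[0,0,0],[0,0,1.1],-0.4],[[0,0,0],[0,0,2.2],-0.4],[[0,0,0],[0,0,3.3],-0.4],[[0,0,0],[0,0,4.4],-0.4],[[0,0,0],[0,0,5.5],-0.4]]' | grep -E "pos"
python3 -m crank '[[[0,0,0],[0,0,1.1],-0.4],[[0,0,0],[0,0,2.2],-0.4],[[0,0,0],[0,0,3.3],-0.4],[[0,0,0],[0,0,4.4],-0.4],[[0,0,0],[0,0,5.5],-0.4]]' | grep -E "pos"
python3 -m crank '[[[0,0,0],[0,0,0.9],-0.4],[[0,0,0],[0,0,0.9],-0.4]]' | grep -E "pos"
python3 - <<'E'
from h import *
c,W,F=shot("wrist");np.savez("pics/wrist17.npz",**c);save("wrist17",F)
X,Y,Z=np.moveaxis(W,2,0);m=(Z>.1)&(Z<.15)&(X>.45)&(X<.62)&(Y>.44)&(Y<.56)&(F.min(2)>70)
print("bar",rect(big(W,m)) if m.sum()>30 else m.sum())
plan((.535,.489,.120),-95)
E
```

```text
outer edge slope [ 0.01923209 -0.27120275]
tool_pos: [0.5707, -0.112, 0.2575]
tool_pos: [0.5561, 0.0885, 0.2552]
tool_pos: [0.5432, 0.2879, 0.2549]
tool_pos: [0.5355, 0.3893, 0.254]
tool_pos: [0.5372, 0.3858, 0.2543]
tool_pos: [0.5372, 0.3858, 0.2542]
tool_pos: [0.5373, 0.3857, 0.2544]
bar c=[0.5315 0.4771] size=[0.037 0.1  ] ang=82.99 n=1801 zmed=0.1331
t 43.3333 tcp [0.5377 0.3854 0.2549] yaw -94.55 shift [-0.0101 -0.1033  0.1347] turn [0.022 0.053 0.075] w 0.0255 F [-0.1 -0.6 -0.4]
```

View pics/wrist17.png

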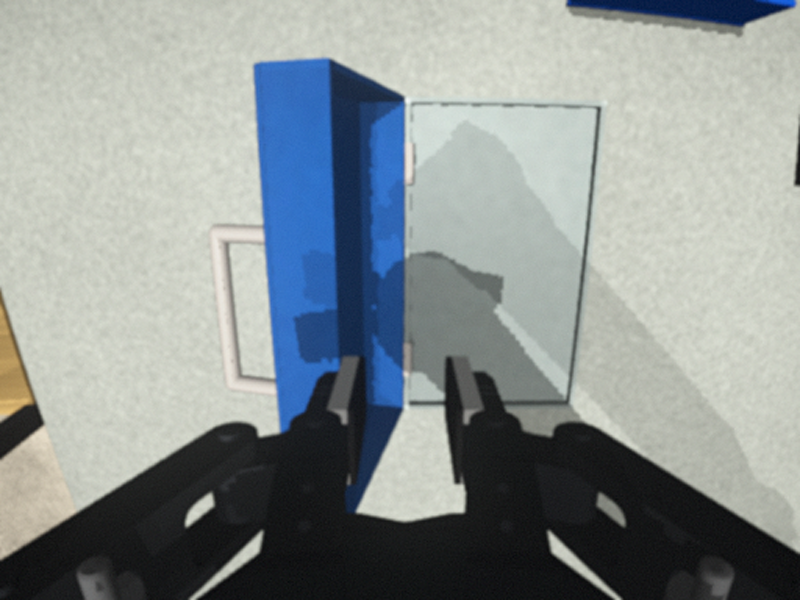

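The lid stands open with its bar at (222,310), and the tray is empty. I regrip the bar.

```bash

python3 - <<'E'
from h import *
W=cloud(dict(np.load("pics/wrist16.npz")));F=np.load("pics/wrist16.npz")["frame"];X,Y,Z=np.moveaxis(W,2,0)
m=(Z>.007)&(Z<.016)&(X>.55)&(X<.73)&(Y<-.226)&(Y>-.28)&(F.min(2)>60);print("strip",rect(big(W,m)))
m=(Z>.05)&(Z<.062)&(X>.56)&(X<.585)&(Y>-.215)&(Y<0);q=W[m]
e=np.array([(y,np.percentile(q[abs(q[:,1]-y)<.002][:,0],2)) for y in np.arange(-.21,-.12,.004)]);print("front",np.polyfit(e[:,0],e[:,1],1),np.ptp(e[:,1]))
E
python3 -m crank '[[[-0.006,-0.03,0],[0.02,0.05,0.07],-0.4],[[-0.006,-0.07,0],[0.02,0.05,0.07],-0.4],[[-0.006,-0.1033,0],[0.02,0.05,0.07],-0.4],[[-0.006,-0.1033,0.03],[0.02,0.05,0.07],-0.4],[[-0.006,-0.1033,0.065],[0.02,0.05,0.07],-0.4]]' 40| grep -E "pos|wrist_force"
python3 -m crank '[[[0,0,0],[0,0,0],-0.4],[[0,0,0],[0,0,0],-0.4]]'| grep -E "pos|force"
python3 -c "
from h import *
plan((.535,.489,.120),-95)"
```

```text
strip c=[ 0.6386 -0.2428] size=[0.1495 0.0334] ang=0.51 n=4500 zmed=0.0117
tool_pos: [0.5414, 0.4945, 0.1948]
wrist_force: [1.2, 0.2, -0.6]
tool_pos: [0.5401, 0.4857, 0.1883]
wrist_force: [0.5, -0.8, 0.4]
grip_force: 0.0
t 43.9167 tcp [0.5401 0.4857 0.1883] yaw -95.13 shift [-0.0052 -0.0032  0.0683] turn [ 0.046  0.021 -0.021] w 0.0256 F [ 0.5 -0.8  0.4]Traceback (most recent call last):
  File "<stdin>", line 5, in <module>
    return _quantile_unchecked(
        a, q, axis, out, overwrite_input, method, keepdims, weights)
    return _ureduce(a,
                    func=_quantile_ureduce_func,
    ...<5 lines>...
                    overwrite_input=overwrite_input,
                    method=method)
    r = func(a, **kwargs)
    result = _quantile(arr,
                       quantiles=q,
    ...<2 lines>...
                       out=out,
                       weights=wgt)
    slices_having_nans = np.isnan(arr[-1, ...])
                                  ~~~^^^^^^^^^
IndexError: index -1 is out of bounds for axis 0 with size 0
```

```bash

python3 -m crank '[[[-0.004,-0.003,0.02],[0,0,0],-0.4],[[-0.004,-0.003,0.04],[0,0,0],-0.4],[[-0.004,-0.003,0.055],[0,0,0],-0.4],[[-0.004,-0.003,0.064],[0,0,0],-0.4],[[-0.004,-0.003,0.067],[0,0,0],-0.4]]'| grep -E "pos|force"
python3 -m crank '[[[0,0,0],[0,0,0],-0.6],[[0,0,0],[0,0,0],-0.9],[[0,0,0],[0,0,0],-0.9],[[0,0,0],[0,0,0],-0.9],[[0,0,0],[0,0,0],-0.9]]'| grep -E "pos|force|width"

```

```text
tool_pos: [0.5394, 0.4894, 0.1251]
wrist_force: [0.5, 0.4, 0.3]
grip_force: 0.0
tool_pos: [0.54, 0.4887, 0.1269]
wrist_force: [-2.2, -5.2, 0.9]
gripper_width: 0.0083
grip_force: 39.3
```

```bash

python3 -m crank '[[[0,0,0],[0,0,0],-0.5],[[0,0,0.003],[0,0,0],-0.45],[[0,0,0.008],[0,0,0],-0.45],[[0,0,0.008],[0,0,0],-0.45]]'| grep -E "pos|force"
python3 -m crank '[[[0,0,0],[0,0,0],-0.6],[[0,0,0],[0,0,0],-0.9],[[0,0,0],[0,0,0],-0.9],[[0,0,0],[0,0,0],-0.9],[[0,0,0],[0,0,0],-0.9]]'| grep -E "pos|force|width"
python3 -m crank '[[[0,0.008,-0.006],[0,0,0],-0.9],[[0,0.018,-0.0125],[0,0,0],-0.9],[[0,0.028,-0.0185],[0,0,0],-0.9],[[0,0.0385,-0.025],[0,0,0],-0.9],[[0,0.049,-0.029],[0,0,0],-0.9]]' 40| grep -E "pos|force|width"

```

```text
tool_pos: [0.5398, 0.4921, 0.1181]
wrist_force: [-0.0, 1.6, 0.2]
grip_force: 0.5
tool_pos: [0.5393, 0.4887, 0.1182]
wrist_force: [-3.6, -3.8, 4.0]
gripper_width: 0.009
grip_force: 39.0
tool_pos: [0.5351, 0.4414, 0.1486]
wrist_force: [1.7, 2.4, -0.8]
gripper_width: 0.0087
grip_force: 39.0
```

```bash

python3 -m crank '[[[0,0.0111,-0.0034],[0,0,0],-0.9],[[0,0.0223,-0.006],[0,0,0],-0.9],[[0,0.0336,-0.0081],[0,0,0],-0.9],[[0,0.045,-0.009],[0,0,0],-0.9],[[0,0.0567,-0.0094],[0,0,0],-0.9]]'| grep -E "pos|force|width"
python3 -m crank '[[[0,0.0115,0.0007],[0,0,0],-0.9],[[0,0.023,0.0022],[0,0,0],-0.9],[[0,0.0342,0.0046],[0,0,0],-0.9],[[0,0.0453,0.0077],[0,0,0],-0.9],[[0,0.056,0.012],[0,0,0],-0.9]]'| grep -E "pos|force|width"

```

```text
tool_pos: [0.5302, 0.3858, 0.1592]
wrist_force: [-0.6, 1.9, 6.4]
gripper_width: 0.0086
grip_force: 41.2
tool_pos: [0.5251, 0.3269, 0.1452]
wrist_force: [-0.8, -0.9, 5.7]
gripper_width: 0.0087
grip_force: 42.9
```

```bash

python3 -m crank '[[[0,0.0106,0.0047],[0,0,0],-0.9],[[0,0.0205,0.0104],[0,0,0],-0.9],[[0,0.0304,0.0166],[0,0,0],-0.9],[[0,0.0393,0.0238],[0,0,0],-0.9],[[0,0.0481,0.0314],[0,0,0],-0.9]]'| grep -E "pos|force|width"
python3 -m crank '[[[0,0.0077,0.0085],[0,0,0],-0.9],[[0,0.0153,0.0173],[0,0,0],-0.9],[[0,0.0216,0.0268],[0,0,0],-0.9],[[0,0.0279,0.0366],[0,0,0],-0.9],[[0,0.0279,0.0366],[0,0,0],-0.9]]'| grep -E "pos|force|width"

```

```text
tool_pos: [0.5208, 0.2794, 0.112]
wrist_force: [1.7, -1.4, 2.1]
gripper_width: 0.0086
grip_force: 44.1
tool_pos: [0.5183, 0.2521, 0.0742]
wrist_force: [5.8, -2.6, -2.2]
gripper_width: 0.0081
grip_force: 45.6
```

Bar is back at its shut position. I release, lift away and check everything.

```bash

python3 -m crank '[[[0,0,0],[0,0,0],-0.5],[[0,0,0],[0,0,0],-0.3],[[0,0,-0.01],[0,0,0],-0.3],[[0,0,-0.04],[0,0,0],-0.3],[[0,0,-0.08],[0,0,0],-0.3]]'| grep -E "pos|force|width"
python3 -m crank '[[[0,0.02,-0.04],[0,0,0],-0.3],[[0,0.04,-0.08],[0,0,0],-0.3],[[-0.03,0.04,-0.11],[0,0,0],-0.3],[[-0.07,0.04,-0.11],[0,0,0],-0.3],[[-0.07,0.04,-0.11],[0,0,0],-0.3]]'| grep -E "pos|force|width"
python3 - <<'E'
from h import *
a=shot("side");b=shot("scene");edge(a[0])
W=b[1];X,Y,Z=np.moveaxis(W,2,0);F=b[2].astype(int);m=flat(W)&(X>.35)&(X<.7)&(Y>.2)&(Y<.5)&(F[...,2]>F[...,0]+20)&(Z>.035)&(Z<.07);print("lid",rect(big(W,m)))
im=np.hstack([cv2.resize(a[2][80:320,120:440],(400,300)),cv2.resize(b[2][150:330,90:430],(400,300))]);save("final",im);print(status.observe()["time_s"])
E
```

```text
tool_pos: [0.5133, 0.2533, 0.1536]
wrist_force: [0.7, 0.8, 0.7]
gripper_width: 0.03
grip_force: 0.0
tool_pos: [0.4371, 0.2222, 0.2679]
wrist_force: [-1.0, 0.5, -1.0]
gripper_width: 0.0296
grip_force: 0.0
steel c=[ 0.6332 -0.2395] size=[0.0585 0.1519] ang=83.35 n=358 zmed=0.0118
grip c=[ 0.6323 -0.2415] size=[0.0171 0.0245] ang=87.43 n=32 zmed=0.0413
lid c=[0.522  0.3114] size=[0.1413 0.2497] ang=84.90 n=1334 zmed=0.0486
48.5167
```

View pics/final.png

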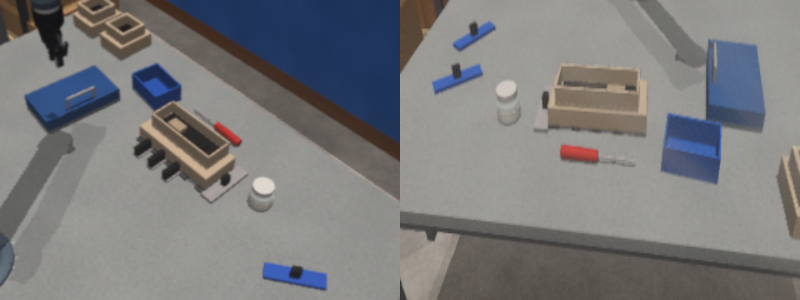

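The lid is shut at (72,95), the three gauges are home at (155,155), the straightedge is flush at (224,184), and the jar, bin and screwdriver haven't moved. Handing in.

```bash
python3 -c "
from rig import arm
print(arm.finish_job())"
```

```text
the job is handed in; nothing more can be done
None
```

The job is handed in at about 48 s: all three gauges are home in gaps 2, 3 and 4, the straightedge is flush and centred on the console's right-hand end, the empty case is shut, and the screwdriver, bin and jar were left alone; the only unplanned contact was a light press of about 9 N from the hand on the console while I placed the straightedge.

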